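# Turn the sunken trimmer of a desk amplifier with its setting key

## Task

Take the forked setting key out of its round holder, reach with it through the small guard opening in the top of the desk amplifier, feel the fork down over the bar of the sunken trimmer and gently turn the trimmer clockwise (seen from above) until it is fully against its stop. Then draw the key out and stand it back in its holder, all the way down and upright. Leave the other things on the desk where they are.

Things in the scene. Friction and masses are not known exactly. Their poses are not given: they have to be found in the camera images.
- opening (a point): Centre of the round guard opening, 32 mm across, in the 4 mm thick steel top of the amplifier, at the top's height, 70 mm above the desk; 25 mm nearer the front and 40 mm more to +y than the top's middle. Axes as the amplifier's. The trimmer stands in the hollow below; its place is known only roughly and must be felt: axis within 1 mm of the opening's, top of its bar 26 to 36 mm below the opening.
- amplifier: Desk amplifier, a box 160 x 200 x 70 mm with walnut sides, dark steel top and an aluminium front with three round knobs towards the robot; fixed to the desk. Origin at the centre of its underside; x from front to back, y to the left seen from its front, z up.
- adjuster (a joint): Angle q of the trimmer (a disc 28 mm across with an upright bar 24 mm long, 5 mm thick, 8 mm high across its top) in rad, growing as it turns clockwise seen from above; stop at 1.1. Takes 0.08 N m; its mount is elastic, so past the stop the moment rises by 1 N m per rad. The bar lies along the opening's x axis turned by (h - q) about z, h an unknown offset within 0.5 either way.
- spindle (a joint): How far the trimmer is pressed down against its spring, in m: 0 untouched, 0.006 bottomed. It takes 1.6 N to begin, 0.8 N per mm more, about 6.4 N at the bottom; more than 30 N from the key breaks it, prongs' forces added, so at the stop keep the turning moment under 0.25 N m.
- key_handle (a point): Centre of the flat wooden handle of the loose steel setting key (about 90 g, 121 mm tall, upright in the holder). Handle 38 mm along x, 10 mm thick along y (grasp across y), 34 mm high along the key's axis z (up). This point is 104 mm above the key's lower end. Shank 12 mm thick, with a collar 18 mm across just under the handle, from 83 mm above the lower end.
- key_foot (a point): Centre of the lower end of the key's forked foot, on its axis; axes as the handle's. Two prongs, 20 mm long in x, 5 mm thick, either side of a slot along x, 8 mm wide, 10 mm deep. The slot goes over the trimmer's bar (1.5 mm play each side, either way round) and the prongs then rest on its disc, 8 mm below the bar's top. The foot fits in a circle 27 mm across.
- bore_floor (a point): Centre of the bore's floor in the round wooden key holder (fixed, 56 mm across, 50 mm high), 6 mm above the desk. The bore is 34 mm wide, 44 mm deep, open at the top. The key stands in it with its foot on this floor.
- rubber_stamp: Hand stamp with a turned black handle, 24 x 48 x 66 mm, loose, stands to the right of the holder, a bystander. Origin at the centre of its underside.
- binder_clip: Black spring clip, 32 x 31 x 43 mm, loose, stands on the amplifier's top at its right rear, a bystander. Origin at the centre of its underside.
Things that resemble listed ones, but are neither listed nor needed, are in the scene too. What is shaped like the part that bears key_handle but green is not meant.

How it is judged:
On the way, in this order (a step that is already met when the one before it is completed fails the run):
1. the key's foot is through the guard opening (z of key_foot in the frame of opening below -0.02 m and horizontal distance between key_foot and opening below 0.008 m), for 0.2 s.
2. with the key in the opening and down on it, the trimmer stands at its stop (within 0.08 rad) (value of joint adjuster above 1.02 rad and z of key_foot in the frame of opening below -0.028 m), for 0.2 s.
At the end, for the whole second after the job is handed in: The trimmer stands within 0.08 rad of its stop, and the key is released, at rest and upright (within 0.2 rad) in the holder's bore, its foot within 6 mm of the bore's floor and 8 mm of its axis (value of joint adjuster above 1.02 rad and horizontal distance between key_foot and bore_floor below 0.008 m and z of key_foot in the frame of bore_floor below 0.006 m and angle between key_foot's own z axis and vertical below 0.2 rad and linear speed of key below 0.02 m/s); the robot touches nothing.
It fails at once if the key bears on the trimmer with more than 30 N (contact force between key and adjuster above 30 N).
It fails at once if the key or the robot bears on the amplifier with more than 25 N (contact force between any of key, the arm and amplifier above 25 N).
It fails at once if a bystander is moved by more than 30 mm (distance of any of rubber_stamp, binder_clip from where it was at the start of the episode above 0.03 m).
It also fails if it takes over 70 s, if anything falls off the work surface, if the arm or the gripper's body presses on something with over 40 N, if the wrist force passes 120 N, or if a joint passes its speed limit or range.

## Robot

A 7-joint arm with a two-finger parallel gripper is mounted at the origin on the work surface; the furniture and walls round the work are solid. World frame = base frame: x ahead of the robot, y to its left, z up, the work surface at z = 0. Lengths are in m, angles in rad, forces in N, time in s.
With the tool pointing down it reaches from about 0.4 to 0.85 m from the base axis. Payload 10.4 kg.
Tool frame: the origin (TCP) lies on the front face of the gripper's body, between the roots of the fingers; the fingertips stand 70 mm ahead of it and the grasp point (between the pads) lies 51 mm ahead of it (grasp_offset is the distance from the TCP to the grasp point, in m); z points along the fingers, y is the direction in which the jaws open and shut (so a half turn about z gives the same grasp; the last joint's range is limited). The gripper opens to 87 mm and grips with 3 to 60 N. Pads are 19 mm wide; open, the fingers measure 117 mm over their backs; the gripper's body (75 mm by 190 mm) begins 51 mm behind the grasp point.
Start: joints at [1.163, 0.332, -0.065, 1.46, 0.022, 1.35, -0.088], TCP at [0.235, -0.579, 0.292] pointing down, gripper open.
Joint ranges: [-2.6, 2.6], [-0.5, 2.12], [-1.47, 1.34], [0.16, 2.42], [-1.27, 4.41], [0.06, 2.06], [-2.6, 2.6]. Speed limits (rad/s): [2.22, 2.22, 2.79, 2.79, 3.14, 3.14, 3.14].

## Interface

Orientations are given as a unit quaternion [x, y, z, w].
In Python, from bench import * gives the robot as it stands. The module is installed in compiled form; this text tells all that it offers.
- The arm moves only by the tool arm_command, never from a script. Its argument "commands" is a list of rows, each a list of 3 entries, a list of its own where there are three numbers: the opening in per cent of the stroke, from 0 (shut) to 100 (fully open), then the shift along the tool's x, y, z in m, then the turn, a rotation vector about the tool's x, y, z in rad. A call has exactly 10 rows; each row is the pose to reach, as a shift and turn from the pose commanded when the call began, along the tool's axes at that moment; what a row does not reach only later rows make up. A row lasts 1/12 s, in which the tool goes at most 41.7 mm and 7.16 degrees, less where a joint would pass 70% of its speed; a pose out of reach is approached as far as the arm can. A call with a gripper value outside its range is refused whole. The fingers move at their own pace and stop on an object; "squeeze" is the grip in N (left out, the last holds). Time passes only in rows, so rows that repeat a pose let the fingers close, or fill a call up. It gives the time, the measured TCP pose, the force and the opening at its end, in the units of the state.
- read_state(): the state, without advancing time (a new reading comes with each control period).
- camera(name): name is "scene" or "top"; returns a dict with "pixels" (480x640x3 uint8, red, green, blue), "fx", "fy", "cx", "cy" (pixels), "dist_coeffs" ([k1, k2, p1, p2, k3] as OpenCV has them; the pictures are not rectified), "rvec" (rotation vector, rad) and "tvec" (3), from world to camera coordinates, as OpenCV has them. Camera axes: x right, y down, z forward; pixel columns grow to the right and rows downward; lengths in m; the calibration is good to about 2 mm. A picture is of the moment at which its call begins. There is no depth.
- close_job(): hands the job in, once; it reports no verdict.
The state is a dict: "time": time; "joint_positions": joint angles; "joint_vel": joint speeds; "joint_torque": joint torques, N m; "ee_pos": TCP position; "eef_rot": TCP orientation; "ft_force": force on the tool from outside, world axes, zero at the start; "torque": the same for the moment, N m; "width": finger opening in m.
Only numpy, scipy, OpenCV 4.12 (cv2) and the standard library are available. Lean on these libraries where they do the work, as an engineer would, in place of code of your own. Each camera call takes 0.05 s, during which the arm holds its last target.

## Working session

There is one attempt and no reset: what is moved stays moved. The work goes in short steps, Python scripts to look and compute and a tool call to move; the robot and the scene stay as the last step left them, time stands still between calls to the robot, and variables do not carry over. Pictures are saved under pics/ and viewed, and the job is handed in when it is done.

Besides the shell and the picture viewer there is one more tool, called after "Request:" as name([rows], argument=value, ...), one row to a line, values as JSON. arm_command: Moves the arm, as the interface text tells. Its arguments: {"type":"object","properties":{"commands":{"type":"array","items":{"type":"array"}},"squeeze":{"type":"number"}},"required":["commands"]}

```bash
mkdir -p pics
cat > h.py <<'E'
from bench import *
import numpy as np, cv2
from scipy.spatial.transform import Rotation as R
def snap(n,f):
    c=camera(n); cv2.imwrite(f,c["pixels"][:,:,::-1]); np.savez(f.replace('.png','.npz'),**c); return c
def ray(c,uv):
    K=np.array([[c["fx"],0,c["cx"]],[0,c["fy"],c["cy"]],[0,0,1]],float)
    p=cv2.undistortPoints(np.array(uv,float).reshape(-1,1,2),K,np.array(c["dist_coeffs"],float)).reshape(-1,2)
    Rm=cv2.Rodrigues(np.array(c["rvec"],float))[0]; t=np.array(c["tvec"],float).ravel()
    o=-Rm.T@t; d=np.c_[p,np.ones(len(p))]@Rm
    return o,d
def onz(c,uv,z):
    o,d=ray(c,uv); return o+d*((z-o[2])/d[:,2])[:,None]
def proj(c,P):
    K=np.array([[c["fx"],0,c["cx"]],[0,c["fy"],c["cy"]],[0,0,1]],float)
    return cv2.projectPoints(np.array(P,float).reshape(-1,3),np.array(c["rvec"],float),np.array(c["tvec"],float),K,np.array(c["dist_coeffs"],float))[0].reshape(-1,2)
E
python3 - <<'E'
from h import *
for n in("scene","top"):
    c=snap(n,f"pics/{n}0.png"); o,_=ray(c,[[320,240]]); print(n,o,c["fx"])
print({k:np.round(v,4) for k,v in read_state().items()})
E
```

```text
scene [-0.05914731  0.24733213  0.74785149] 531.2678526585208
top [ 0.38643257 -0.05282875  1.01893613] 566.4099546723072
{'time': np.float64(0.1), 'joint_positions': array([ 1.1634,  0.3328, -0.0647,  1.4608,  0.0216,  1.3499, -0.0885]), 'joint_vel': array([ 0.001 , -0.0001,  0.0007, -0.0036,  0.0001,  0.0004,  0.    ]), 'joint_torque': array([ 2.10000e-03, -6.24545e+01,  2.49000e-02, -3.90715e+01,
       -6.15000e-02,  3.66000e-02,  1.00000e-04]), 'ee_pos': array([ 0.2345, -0.5791,  0.2916]), 'eef_rot': array([ 9.815e-01,  1.912e-01, -1.000e-04, -6.000e-04]), 'ft_force': array([-0.2016,  0.3168,  0.1187]), 'torque': array([0.0035, 0.0266, 0.0364]), 'width': np.float64(0.0871)}
```

View pics/scene0.png

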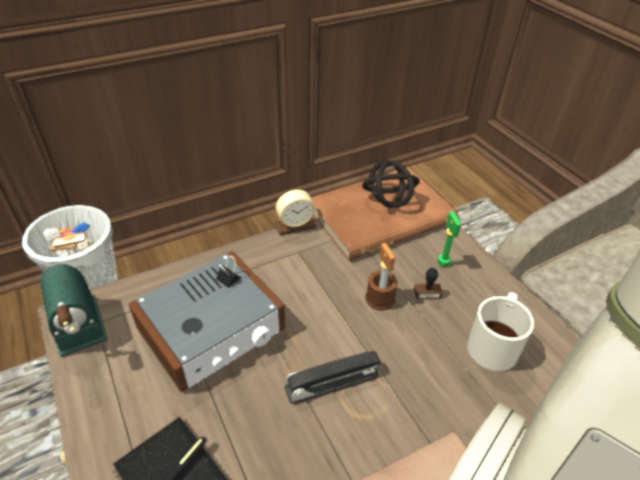

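View pics/top0.png

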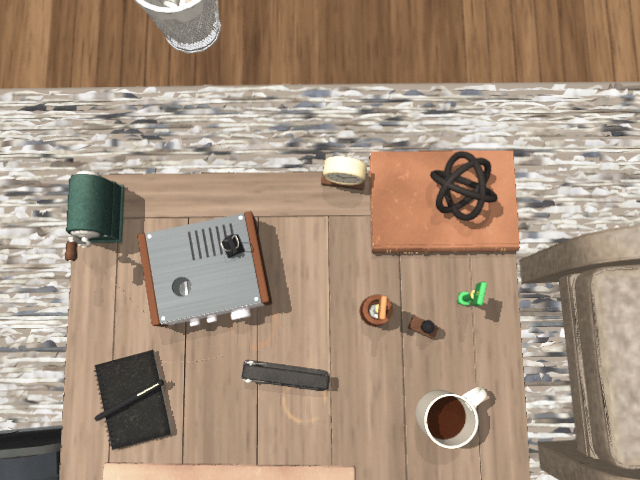

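The top view shows the amplifier at about (205,268) with its opening near (181,287). The brown holder is at (377,310) with the orange-handled key, the stamp is at (424,326), and the green look-alike is at (473,296). I'll zoom in on these.

Run:
```python
import cv2,numpy as np
t=cv2.imread('pics/top0.png'); s=cv2.imread('pics/scene0.png')
a=cv2.resize(t[280:340,345:425],None,fx=5,fy=5,interpolation=cv2.INTER_CUBIC)
b=cv2.resize(s[235:315,350:450],None,fx=4,fy=4,interpolation=cv2.INTER_CUBIC)
cv2.imwrite('pics/zk.png',np.hstack([a[:300],np.zeros((300,400,3),np.uint8)+b[:300,:400]]))
a=cv2.resize(t[205:335,130:280],None,fx=4,fy=4,interpolation=cv2.INTER_CUBIC)
cv2.imwrite('pics/za.png',a)
```

```text
(no output)
```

View pics/zk.png

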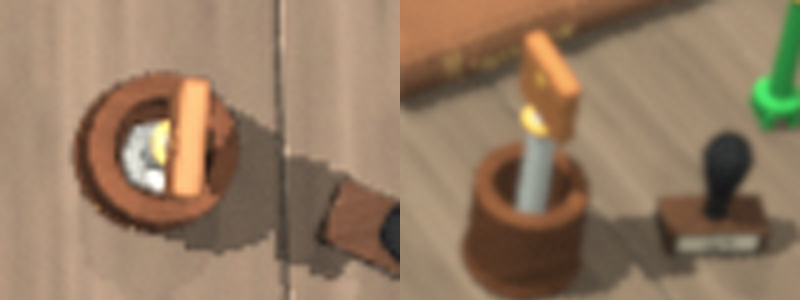

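View pics/za.png

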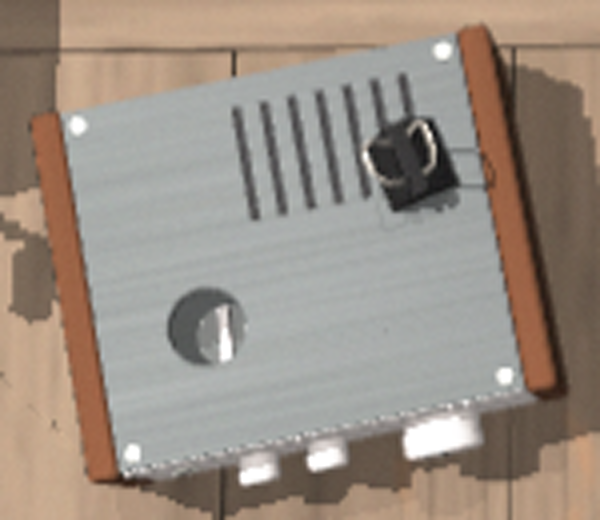

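Run:
```python
from h import *
L=lambda n:dict(np.load(f'pics/{n}0.npz'))
t,s=L('top'),L('scene')
z=lambda x,y:[130+(x+.5)/4-.5,205+(y+.5)/4-.5]
scr=[z(78,126),z(443,50),z(505,376),z(133,453)]
P=onz(t,scr,.07); print('screws',P.round(4)); c=P.mean(0)
print('mid',c)
ax=(P[0]-P[3]+P[1]-P[2]); ay=(P[0]-P[1]+P[3]-P[2]); ax/=np.linalg.norm(ax); ay/=np.linalg.norm(ay)
print('yaw x',np.arctan2(ax[1],ax[0]),'yaw y',np.arctan2(-ay[0],ay[1]))
th=.5*(np.arctan2(ax[1],ax[0])+np.arctan2(-ay[0],ay[1])); print('th',th)
X=np.array([np.cos(th),np.sin(th),0]);Y=np.array([-X[1],X[0],0])
print('opening pred',c-.025*X+.04*Y)
img=t['pixels'].astype(int)
# hole: circle fit from edges by threshold in left part, zoomed pts
g=cv2.cvtColor(t['pixels'],cv2.COLOR_RGB2GRAY)
print(g[275:300,168:195])
```

```text
screws [[0.5676 0.2301 0.07  ]
 [0.599  0.0745 0.07  ]
 [0.4591 0.0471 0.07  ]
 [0.4286 0.2022 0.07  ]]
mid [0.5135785  0.13849098 0.07      ]
yaw x 0.19558277528654153 yaw y 0.1966958899495185
th 0.19613933261803002
opening pred [0.48126248 0.17285193 0.07      ]
[[173 173 174 174 171 169 169 172 170 171 170 172 174 174 173 174 172 172
  175 174 172 174 176 174 171 168 170]
 [169 168 172 174 174 172 174 172 174 175 172 162 154 155 156 164 165 175
  174 173 169 169 170 168 170 170 171]
 [173 169 174 174 173 173 173 173 172 150 133 112 108 109 106 117 116 139
  156 170 169 172 172 173 173 174 176]
 [173 173 172 172 172 172 173 161 138 106  85  87  86  86  86  93  86  97
  116 140 167 174 174 175 176 175 176]
 [172 172 172 173 173 171 158 112  88  87  82  87  88  87  89  90  88  90
   94 102 135 172 177 178 177 178 178]
 [169 168 168 167 169 155 111  75  86  86  88  88  89  88  88  87  90  91
   90  78 100 139 176 176 174 174 176]
 [168 170 170 173 172 131  80  83  90  89  89  88  89  89  88  91 110 149
  170 120 124 125 163 172 172 171 174]
 [174 175 175 176 161  94  80  90  89  89  8
[... 1290 characters left out ...]
 171 171 173 172 172]
 [178 175 177 177 176 177 168 131  95  86  87  85  93 125 154 152 165 247
  251 230 167 173 175 172 175 172 172]
 [175 174 176 174 174 173 172 164 145 121  97  92  88  95 119 147 151 199
  193 170 175 175 173 172 172 172 173]
 [174 171 171 170 173 174 172 171 167 162 145 143 136 137 141 152 166 169
  171 173 174 173 172 173 175 176 177]
 [173 173 170 169 171 172 174 174 172 175 171 171 169 168 168 167 173 174
  173 176 178 178 177 179 179 179 179]
 [172 173 173 173 172 174 174 174 173 173 173 173 174 174 176 177 179 178
  177 180 181 180 178 176 178 177 175]
 [174 176 175 174 172 173 174 176 175 175 177 177 180 178 179 180 178 179
  178 178 177 177 175 176 178 176 176]]
```

Run:
```python
from h import *
L=lambda n:dict(np.load(f'pics/{n}0.npz'))
for n in('top','scene'):
    c=L(n); hsv=cv2.cvtColor(c['pixels'],cv2.COLOR_RGB2HSV)
    m=cv2.inRange(hsv,(8,140,150),(20,255,255)); k,l,st,ce=cv2.connectedComponentsWithStats(m)
    for i in range(1,k):
        if st[i,4]>40: print(n,i,st[i],ce[i], cv2.minAreaRect(np.argwhere(l==i)[:,::-1].astype(np.float32)))
```

```text
top 1 [245 213  17  63 183] [253.36065574 243.73770492] ((253.5800323486328, 243.98373413085938), (63.74641036987305, 5.280445575714111), 78.48616790771484)
top 2 [139 234  19  90 302] [148.2384106  280.63907285] ((147.7567596435547, 278.54052734375), (90.09064483642578, 5.260767459869385), 80.53767395019531)
top 11 [363 296  25  27 185] [373.50810811 310.32972973] ((374.2027282714844, 309.7162170410156), (27.454631805419922, 22.193862915039062), 80.53767395019531)
scene 3 [381 242  14  21 162] [386.08641975 251.88888889] ((384.50006103515625, 252.00003051757812), (19.230182647705078, 12.521980285644531), 63.43495178222656)
```

Run:
```python
from h import *
L=lambda n:dict(np.load(f'pics/{n}0.npz'))
t,s=L('top'),L('scene')
p=t['pixels'].astype(int)
print(p[292:324,376:392,0]); print(p[308,376:392])
# hole: subpixel gradient points
g=cv2.cvtColor(t['pixels'],cv2.COLOR_RGB2GRAY).astype(np.float32)
pts=[]
for a in np.deg2rad(np.r_[95:290:5]):
    r=np.arange(6,13,.1); u=181.4+r*np.cos(a); v=286.5+r*np.sin(a)
    q=cv2.remap(g,u.astype(np.float32)[None],v.astype(np.float32)[None],cv2.INTER_LINEAR)[0]
    k=np.where(q<130)[0]; 
    if len(k) and k[-1]<len(r)-1: pts.append([u[k[-1]],v[k[-1]]])
P=onz(t,pts,.07)[:,:2]
A=np.c_[2*P,np.ones(len(P))]; x=np.linalg.lstsq(A,(P**2).sum(1),rcond=None)[0]
print('hole',x[:2],'r',np.sqrt(x[2]+x[:2]@x[:2]),len(pts))
```

```text
[[181 177 176 175 170 170 169 168 167 166 167 168 172 173 176 173]
 [179 178 176 174 171 171 169 168 167 166 169 168 170 172 174 171]
 [157 151 142 153 153 167 167 169 168 169 169 169 169 168 170 172]
 [155 153 150 155 158 164 178 187 176 165 155 168 168 170 170 170]
 [154 152 155 155 153 186 238 242 237 231 202 151 168 168 169 173]
 [152 151 151 147 154 208 250 253 252 251 222 152 167 167 168 170]
 [155 154 151 143 164 226 251 253 253 252 219 126 150 168 168 172]
 [109 103 115 132 170 235 251 253 253 251 212 126 135 147 168 170]
 [ 63  59  87 136 173 239 252 253 253 250 213 137 146 149 169 170]
 [ 87  81  93 138 174 243 252 253 253 249 213 140 156 151 136 140]
 [ 98  94 106 138 175 245 252 253 252 248 201 140 161 154 131  96]
 [ 97  99 115 138 180 247 252 253 252 245 198 164 164 161 148 105]
 [159 206 229 137 183 248 253 253 252 244 193 171 168 163 160 138]
 [238 254 247 151 202 249 253 253 252 239 164 147 166 162 154 117]
 [254 255 235 164 222 250 253 253 251 231 135 108 156 157 146 100]
 [255 255 224 166 211 250 253 252 251 226 123  96 152 142 111  94]
 [255 255 203 187 209 250 25
[... 640 characters left out ...]
]
 [152 146 129 160 228 243 247 244 223 163 160 108 106 107 107 109]
 [118 101 114 118 144 162 176 183 167 173 172 159 141 101 109 109]
 [150 143 147 146 143 140 154 167 168 177 176 160 119 105 109 110]
 [159 157 161 159 161 156 166 172 172 173 158 116  98 108 109 112]
 [152 147 150 154 155 158 164 170 163 133 106  95  99 107 109 109]
 [148 149 146 145 145 139 128 123 113 100  90  94  99 107 109 109]]
[[255 254 185]
 [255 252 200]
 [203 168 137]
 [187 131  79]
 [209 136  90]
 [250 186 122]
 [253 200 132]
 [252 197 131]
 [250 187 126]
 [221 145  96]
 [112  73  49]
 [ 99  64  45]
 [155  99  71]
 [141  90  65]
 [ 95  62  44]
 [ 94  60  44]]
hole [0.48138663 0.1733536 ] r 0.016272507049373316 39
```

Run:
```python
from h import *
L=lambda n:dict(np.load(f'pics/{n}0.npz'))
t,s=L('top'),L('scene')
p=t['pixels'].astype(int)
m=((p[:,:,0]>195)&(p[:,:,1]>115)&(p[:,:,2]<175)&(p[:,:,0]-p[:,:,2]>90)).astype(np.uint8); m[:, :379]=0;m[:,389:]=0;m[:290]=0;m[325:]=0
pt=np.argwhere(m)[:,::-1].astype(np.float32); 
P=onz(t,pt,.127)[:,:2]; c=P.mean(0); 
w,v=np.linalg.eigh(np.cov((P-c).T)); d=v[:,1]*np.sign(v[0,1]); print('handle top',c,'yaw',np.arctan2(d[1],d[0]),'ext',np.ptp((P-c)@v,axis=0), len(pt), cv2.minAreaRect(pt))
# holder rim circle: points in zoom
zz=np.array([[78,130],[85,185],[125,225],[90,100],[120,77],[165,73],[75,150],[100,207]])
P=onz(t,np.c_[345+(zz[:,0]+.5)/5-.5,280+(zz[:,1]+.5)/5-.5],.05)[:,:2]
A=np.c_[2*P,np.ones(len(P))]; x=np.linalg.lstsq(A,(P**2).sum(1),rcond=None)[0]
print('holder',x[:2],'r',np.sqrt(x[2]+x[:2]@x[:2]))
# scene view of orange
p=s['pixels'];print(proj(s,[[c[0],c[1],.127],[c[0],c[1],.093],[c[0],c[1],.110]]))
hsv=cv2.cvtColor(p,cv2.COLOR_RGB2HSV)
m=cv2.inRange(hsv,(5,130,120),(22,255,255)); 
ys,xs=np.nonzero(m[235:290,370:400]); print('scene orange',xs.min()+370,xs.max()+370,ys.min()+235,ys.max()+235,xs.mean()+370,ys.mean()+235)
```

```text
handle top [ 0.43982154 -0.15834189] yaw -0.12432876522147425 ext [0.00907589 0.03538026] 131 ((382.7029724121094, 306.97027587890625), (5.771215438842773, 22.48784065246582), 5.710592269897461)
holder [ 0.43977477 -0.15467691] r 0.026974878338850334
[[386.67342356 248.41567359]
 [384.52015571 262.54027973]
 [385.58262803 255.56946083]]
scene orange 370 399 235 289 383.2201834862385 255.23853211009174
```

```bash
cat >> h.py <<'E'
def Rt(yaw): return R.from_euler('z',yaw)*R.from_euler('x',np.pi)
def cur():
    s=read_state(); return np.array(s["ee_pos"]),R.from_quat(s["eef_rot"]),s
def plan(p,yaw,base=None):
    p0,R0,s=cur()
    if base: p0,R0=np.array(base[0]),Rt(base[1])
    print('shift',R0.inv().apply(np.array(p)-p0).round(4),'turn',(R0.inv()*Rt(yaw)).as_rotvec().round(4))
def st():
    p,r,s=cur(); x=r.as_matrix()[:,0]; z=r.as_matrix()[:,2]
    print('t',round(s["time"],2),'p',p.round(4),'yaw',round(np.arctan2(x[1],x[0]),4),'z',z.round(4),'F',np.round(s["ft_force"],2),'M',np.round(s["torque"],3),'w',round(float(s["width"]),4),'j',np.round(s["joint_positions"],3))
E
python3 - <<'E'
from h import *
st(); plan([.44,-.158,.27],3.02)
t=dict(np.load('pics/top0.npz'))
# bar orientation
g=cv2.cvtColor(t['pixels'],cv2.COLOR_RGB2GRAY).astype(float)
l,r_=[],[]
for v in range(283,294):
    row=g[v,180:192]
    k=np.argmax(row>180); l.append([180+k-1+(180-row[k-1])/(row[k]-row[k-1]),v])
    k2=np.argmax(row>150) ; j=np.where(row>170)[0]; j=j[j<9].max(); r_.append([180+j+(row[j]-170)/(row[j]-row[j+1]),v])
for q in(l,r_):
    P=onz(t,q,.04)[:,:2]; a=np.polyfit(P[:,0],P[:,1],1); print('bar edge yaw',np.arctan(a[0]),P.mean(0),np.round([x[0] for x in q],2))
print(onz(t,[[185.5,281],[187.5,295]],.04), proj(t,[[.4814,.173,.04]]))
E
```

```text
t 0.1 p [ 0.2345 -0.5791  0.2916] yaw 0.3848 z [-5.0e-04  1.1e-03 -1.0e+00] F [-0.2   0.32  0.12] M [0.003 0.027 0.036] w 0.0871 j [ 1.163  0.333 -0.065  1.461  0.022  1.35  -0.088]
shift [ 0.3485 -0.3131  0.0219] turn [-5.0000e-04 -1.6000e-03 -2.6352e+00]
bar edge yaw 0.026303033269817096 [0.48110766 0.17467015] [183.86 184.28 184.41 184.47 184.43 184.35 184.33 184.39 184.12 184.14
 184.22]
bar edge yaw 0.19228033980613157 [0.48105869 0.16989394] [186.33 186.4  186.44 186.43 186.71 186.89 187.37 187.61 187.67 187.64
 187.75]
[[0.49328198 0.17284009 0.04      ]
 [0.4688913  0.1687654  0.04      ]] [[185.23789614 287.81934915]]
```

Request:
arm_command([
  [100,[0.035,-0.031,0.002],[0,0,-0.12]],
  [100,[0.07,-0.063,0.004],[0,0,-0.24]],
  [100,[0.105,-0.094,0.006],[0,0,-0.36]],
  [100,[0.14,-0.125,0.008],[0,0,-0.48]],
  [100,[0.174,-0.157,0.01],[0,0,-0.6]],
  [100,[0.209,-0.188,0.01],[0,0,-0.72]],
  [100,[0.244,-0.219,0.01],[0,0,-0.84]],
  [100,[0.279,-0.25,0.01],[0,0,-0.96]],
  [100,[0.314,-0.282,0.01],[0,0,-1.08]],
  [100,[0.3485,-0.3131,0.01],[0,0,-1.2]],
], squeeze=30)

```text
time: 0.93
ee_pos: [0.4176, -0.2031, 0.2822]
eef_rot: [0.7, 0.714, -0.0, 0.0]
ft_force: [0.8, -0.3, -0.4]
width: 0.0871
```

Run:
```python
from h import *
st(); plan([.4398,-.158,.23],3.02)
```

```text
t 0.93 p [ 0.4176 -0.2031  0.2822] yaw 1.5905 z [-1.e-04 -4.e-04 -1.e+00] F [ 0.84 -0.29 -0.4 ] M [-0.086 -0.14   0.017] w 0.0871 j [ 0.829  0.008 -0.472  1.858  0.004  1.276  0.375]
shift [0.0447 0.0231 0.0522] turn [-4.0000e-04  3.0000e-04 -1.4295e+00]
```

Request:
arm_command([
  [100,[0,0,0],[0,0,-0.12]],
  [100,[0,0,0],[0,0,-0.24]],
  [100,[0,0,0],[0,0,-0.36]],
  [100,[0,0,0],[0,0,-0.48]],
  [100,[0,0,0],[0,0,-0.6]],
  [100,[0,0,0],[0,0,-0.72]],
  [100,[0,0,0],[0,0,-0.84]],
  [100,[0,0,0],[0,0,-0.96]],
  [100,[0,0,0],[0,0,-1.08]],
  [100,[0,0,0],[0,0,-1.2]],
])

```text
time: 1.77
ee_pos: [0.4172, -0.205, 0.282]
eef_rot: [0.175, 0.985, 0.0, -0.0]
ft_force: [0.3, 0.3, -0.8]
width: 0.0869
```

Run:
```python
from h import *
st(); plan([.4398,-.158,.23],3.02)
c=snap('scene','pics/s1.png');c=snap('top','pics/t1.png'); st()
```

```text
t 1.77 p [ 0.4172 -0.205   0.282 ] yaw 2.7907 z [-5.e-04  2.e-04 -1.e+00] F [ 0.32  0.31 -0.82] M [ 0.116 -0.173 -0.033] w 0.0869 j [ 0.836  0.01  -0.476  1.857  0.005  1.276  1.579]
shift [-0.0051  0.0519  0.052 ] turn [ 1.000e-04 -5.000e-04 -2.293e-01]
t 1.87 p [ 0.4172 -0.205   0.282 ] yaw 2.7872 z [-5.e-04  2.e-04 -1.e+00] F [ 0.5   0.15 -0.08] M [ 0.073 -0.182  0.002] w 0.0871 j [ 0.836  0.01  -0.476  1.857  0.005  1.276  1.576]
```

Request:
arm_command([
  [100,[-0.001,0.012,0.005],[0,0,-0.06]],
  [100,[-0.002,0.024,0.012],[0,0,-0.12]],
  [100,[-0.004,0.036,0.022],[0,0,-0.18]],
  [100,[-0.005,0.046,0.032],[0,0,-0.23]],
  [100,[-0.005,0.052,0.042],[0,0,-0.23]],
  [100,[-0.005,0.052,0.052],[0,0,-0.23]],
  [100,[-0.005,0.052,0.052],[0,0,-0.23]],
  [100,[-0.005,0.052,0.052],[0,0,-0.23]],
  [100,[-0.005,0.052,0.052],[0,0,-0.23]],
  [100,[-0.005,0.052,0.052],[0,0,-0.23]],
])

```text
time: 2.7
ee_pos: [0.4403, -0.1587, 0.2308]
eef_rot: [0.064, 0.998, -0.0, 0.0]
ft_force: [0.2, -0.0, -0.7]
width: 0.0872
```

Run:
```python
from h import *
st(); plan([.4398,-.158,.161],3.02)
c=snap('scene','pics/s2.png'); st()
p=cv2.imread('pics/s2.png'); cv2.imwrite('pics/s2z.png',cv2.resize(p[150:350,280:480],None,fx=3,fy=3,interpolation=cv2.INTER_CUBIC))
```

```text
t 2.7 p [ 0.4403 -0.1587  0.2308] yaw 3.0132 z [ 8.e-04 -5.e-04 -1.e+00] F [ 0.17 -0.03 -0.66] M [ 0.09  -0.107 -0.04 ] w 0.0872 j [ 0.773  0.066 -0.537  1.917  0.037  1.167  1.664]
shift [0.0007 0.0006 0.0698] turn [-0.0004  0.0008 -0.0068]
t 2.75 p [ 0.4404 -0.1586  0.2308] yaw 3.0135 z [ 9.e-04 -6.e-04 -1.e+00] F [-0.27 -0.14  0.12] M [ 0.087 -0.135  0.014] w 0.0871 j [ 0.773  0.066 -0.538  1.917  0.037  1.167  1.664]
```

View pics/s2z.png

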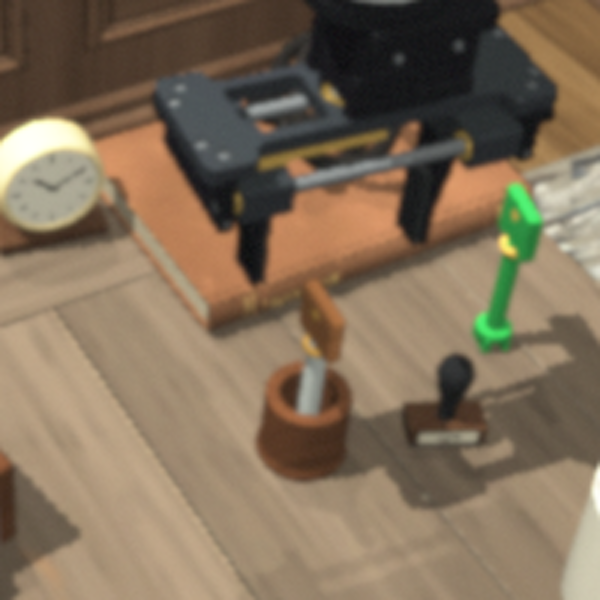

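The scene view shows the open fingers above and either side of the brown key handle at zoomed (322,320). The green look-alike is well to the right. I'll descend next.

Request:
arm_command([
  [100,[0.0005,0.0005,0.01],[0,0,-0.007]],
  [100,[0.0005,0.0005,0.02],[0,0,-0.007]],
  [100,[0.0005,0.0005,0.03],[0,0,-0.007]],
  [100,[0.0005,0.0005,0.04],[0,0,-0.007]],
  [100,[0.0005,0.0005,0.05],[0,0,-0.007]],
  [100,[0.0005,0.0005,0.06],[0,0,-0.007]],
  [100,[0.0005,0.0005,0.066],[0,0,-0.007]],
  [100,[0.0005,0.0005,0.07],[0,0,-0.007]],
  [100,[0.0005,0.0005,0.07],[0,0,-0.007]],
  [100,[0.0005,0.0005,0.07],[0,0,-0.007]],
])

```text
time: 3.58
ee_pos: [0.4399, -0.1576, 0.1603]
eef_rot: [0.06, 0.998, 0.0, 0.0]
ft_force: [-1.0, 0.3, 0.3]
width: 0.0872
```

Request:
arm_command([
  [60,[0,0,0],[0,0,0]],
  [40,[0,0,0],[0,0,0]],
  [30,[0,0,0],[0,0,0]],
  [25,[0,0,0],[0,0,0]],
  [20,[0,0,0],[0,0,0]],
  [16,[0,0,0],[0,0,0]],
  [12,[0,0,0],[0,0,0]],
  [0,[0,0,0],[0,0,0]],
  [0,[0,0,0],[0,0,0]],
  [0,[0,0,0],[0,0,0]],
], squeeze=30)

```text
time: 4.42
ee_pos: [0.4398, -0.1576, 0.1603]
eef_rot: [0.06, 0.998, -0.0, 0.0]
ft_force: [-0.1, 0.1, 1.1]
width: 0.0284
```

Run:
```python
from h import *
st()
```

```text
t 4.42 p [ 0.4398 -0.1576  0.1603] yaw 3.0218 z [ 1.e-04 -1.e-04 -1.e+00] F [-0.13  0.1   1.11] M [ 0.116 -0.087 -0.01 ] w 0.0284 j [ 0.755  0.151 -0.539  1.995  0.091  1.018  1.625]
```

Request:
arm_command([
  [0,[0,0,0],[0,0,0]],
  [0,[0,0,0],[0,0,0]],
  [0,[0,0,0],[0,0,0]],
  [0,[0,0,0],[0,0,0]],
  [0,[0,0,0],[0,0,0]],
  [0,[0,0,0],[0,0,0]],
  [0,[0,0,0],[0,0,0]],
  [0,[0,0,0],[0,0,0]],
  [0,[0,0,0],[0,0,0]],
  [0,[0,0,0],[0,0,0]],
])

```text
time: 5.25
ee_pos: [0.4398, -0.1575, 0.1603]
eef_rot: [0.06, 0.998, -0.0, 0.0]
ft_force: [-0.4, 0.1, -0.5]
width: 0.0152
```

Run:
```python
from h import *
st()
```

```text
t 5.25 p [ 0.4398 -0.1575  0.1603] yaw 3.0218 z [ 0.e+00 -1.e-04 -1.e+00] F [-0.41  0.12 -0.48] M [ 0.094 -0.133  0.01 ] w 0.0152 j [ 0.755  0.151 -0.539  1.995  0.091  1.018  1.625]
```

Request:
arm_command([
  [0,[0,0,0],[0,0,0]],
  [0,[0,0,0],[0,0,0]],
  [0,[0,0,0],[0,0,0]],
  [0,[0,0,0],[0,0,0]],
  [0,[0,0,0],[0,0,0]],
  [0,[0,0,0],[0,0,0]],
  [0,[0,0,0],[0,0,0]],
  [0,[0,0,0],[0,0,0]],
  [0,[0,0,0],[0,0,0]],
  [0,[0,0,0],[0,0,0]],
])

```text
time: 6.08
ee_pos: [0.4398, -0.1576, 0.1603]
eef_rot: [0.06, 0.998, -0.0, 0.0]
ft_force: [0.4, -0.1, 0.2]
width: 0.015
```

Run:
```python
from h import *
st()
c=snap('scene','pics/s3.png'); st()
p=cv2.imread('pics/s3.png'); cv2.imwrite('pics/s3z.png',cv2.resize(p[150:350,280:480],None,fx=3,fy=3,interpolation=cv2.INTER_CUBIC))
```

```text
t 6.08 p [ 0.4398 -0.1576  0.1603] yaw 3.0218 z [ 0.e+00 -1.e-04 -1.e+00] F [ 0.4  -0.14  0.21] M [ 0.075 -0.148  0.002] w 0.015 j [ 0.755  0.151 -0.539  1.995  0.091  1.018  1.625]
t 6.13 p [ 0.4398 -0.1576  0.1603] yaw 3.0218 z [ 1.e-04 -1.e-04 -1.e+00] F [-0.28 -1.34  0.34] M [ 0.078 -0.137  0.027] w 0.0148 j [ 0.755  0.151 -0.539  1.995  0.091  1.018  1.625]
```

View pics/s3z.png

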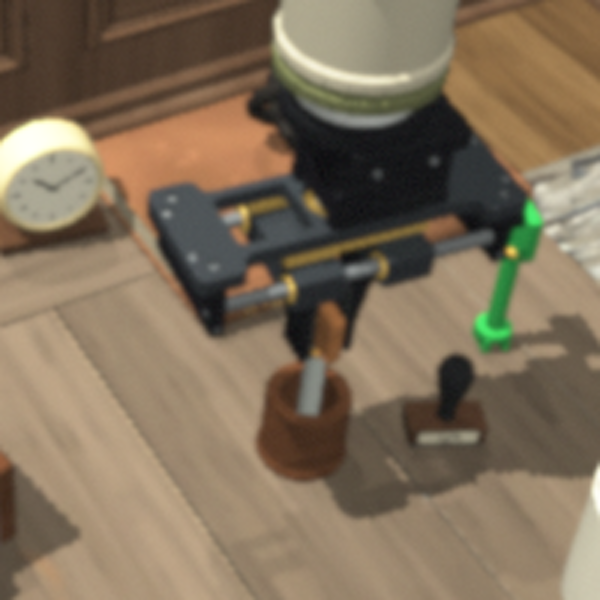

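The width settled at 15 mm instead of 10 mm. The fingertips reach down to z≈0.090 and the collar spans 0.089–0.093, so they have caught the collar. I'll reopen, rise 7 mm and regrip above it.

Request:
arm_command([
  [40,[0,0,0],[0,0,0]],
  [40,[0,0,0],[0,0,0]],
  [40,[0,0,0],[0,0,0]],
  [40,[0,0,0],[0,0,0]],
  [40,[0,0,0],[0,0,0]],
  [40,[0,0,0],[0,0,0]],
  [40,[0,0,-0.002],[0,0,0]],
  [40,[0,0,-0.004],[0,0,0]],
  [40,[0,0,-0.007],[0,0,0]],
  [40,[0,0,-0.007],[0,0,0]],
])

```text
time: 6.97
ee_pos: [0.4402, -0.1576, 0.168]
eef_rot: [0.06, 0.998, -0.0, 0.0]
ft_force: [-0.4, -0.4, 0.0]
width: 0.0347
```

Run:
```python
from h import *
st()
c=snap('scene','pics/s4.png'); snap('top','pics/t4.png')
p=cv2.imread('pics/s4.png'); cv2.imwrite('pics/s4z.png',cv2.resize(p[190:330,320:460],None,fx=4,fy=4,interpolation=cv2.INTER_CUBIC))
```

```text
t 6.97 p [ 0.4402 -0.1576  0.168 ] yaw 3.0218 z [ 1.e-03 -5.e-04 -1.e+00] F [-0.43 -0.41  0.04] M [ 0.089 -0.088 -0.003] w 0.0347 j [ 0.758  0.141 -0.539  1.988  0.084  1.033  1.63 ]
```

View pics/s4z.png

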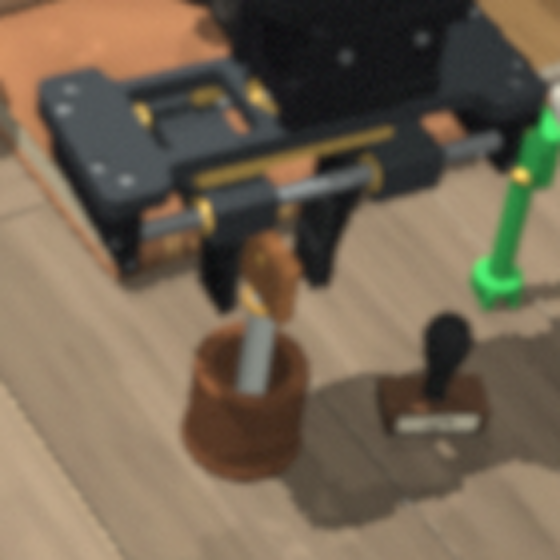

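Request:
arm_command([
  [0,[0,0,0],[0,0,0]],
  [0,[0,0,0],[0,0,0]],
  [0,[0,0,0],[0,0,0]],
  [0,[0,0,0],[0,0,0]],
  [0,[0,0,0],[0,0,0]],
  [0,[0,0,0],[0,0,0]],
  [0,[0,0,0],[0,0,0]],
  [0,[0,0,0],[0,0,0]],
  [0,[0,0,0],[0,0,0]],
  [0,[0,0,0],[0,0,0]],
])

```text
time: 7.9
ee_pos: [0.4397, -0.1575, 0.1672]
eef_rot: [0.06, 0.998, -0.0, -0.0]
ft_force: [0.1, 0.9, 0.2]
width: 0.0099
```

Request:
arm_command([
  [0,[0,0,0],[0,0,0]],
  [0,[0,0,0],[0,0,0]],
  [0,[0,0,0],[0,0,0]],
  [0,[0,0,0],[0,0,0]],
  [0,[0,0,0],[0,0,0]],
  [0,[0,0,0],[0,0,0]],
  [0,[0,0,0],[0,0,0]],
  [0,[0,0,0],[0,0,0]],
  [0,[0,0,0],[0,0,0]],
  [0,[0,0,0],[0,0,0]],
])

```text
time: 8.73
ee_pos: [0.4398, -0.1575, 0.1673]
eef_rot: [0.06, 0.998, -0.0, 0.0]
ft_force: [-0.4, -0.4, -0.9]
width: 0.0097
```

Run:
```python
from h import *
st()
```

```text
t 8.73 p [ 0.4398 -0.1575  0.1673] yaw 3.0218 z [ 0.e+00 -1.e-04 -1.e+00] F [-0.42 -0.37 -0.9 ] M [ 0.064 -0.116  0.011] w 0.0097 j [ 0.757  0.142 -0.539  1.989  0.085  1.033  1.63 ]
```

The width is now 10 mm, a proper grasp. The TCP is 0.1613 above the foot. I'll lift 0.13.

Request:
arm_command([
  [0,[0,0,-0.005],[0,0,0]],
  [0,[0,0,-0.015],[0,0,0]],
  [0,[0,0,-0.03],[0,0,0]],
  [0,[0,0,-0.048],[0,0,0]],
  [0,[0,0,-0.066],[0,0,0]],
  [0,[0,0,-0.084],[0,0,0]],
  [0,[0,0,-0.102],[0,0,0]],
  [0,[0,0,-0.118],[0,0,0]],
  [0,[0,0,-0.128],[0,0,0]],
  [0,[0,0,-0.13],[0,0,0]],
])

```text
time: 9.57
ee_pos: [0.4405, -0.1576, 0.2997]
eef_rot: [0.06, 0.998, -0.001, 0.002]
ft_force: [0.1, 0.5, -0.9]
width: 0.0103
```

Run:
```python
from h import *
st()
c=snap('scene','pics/s5.png'); t=snap('top','pics/t5.png')
p=cv2.imread('pics/s5.png'); q=cv2.imread('pics/t5.png')
P=np.array([.4398,-.1575,.136]); print(proj(c,P),proj(t,P))
cv2.imwrite('pics/z5.png',np.hstack([cv2.resize(p[170:310,330:430],None,fx=4,fy=4,interpolation=cv2.INTER_CUBIC),cv2.resize(q[240:380,330:430],None,fx=4,fy=4,interpolation=cv2.INTER_CUBIC)]))
plan([.4814,.173,.287],3.02)
```

```text
t 9.57 p [ 0.4405 -0.1576  0.2997] yaw 3.0219 z [ 0.0031 -0.0016 -1.    ] F [ 0.14  0.53 -0.87] M [ 0.083 -0.134 -0.05 ] w 0.0103 j [ 0.783  0.005 -0.533  1.824  0.004  1.31   1.7  ]
[[386.84313711 244.71855119]] [[382.93625728 306.41708584]]
shift [-0.0017  0.3331  0.0104] turn [-0.0004  0.0007  0.0018]
```

View pics/z5.png

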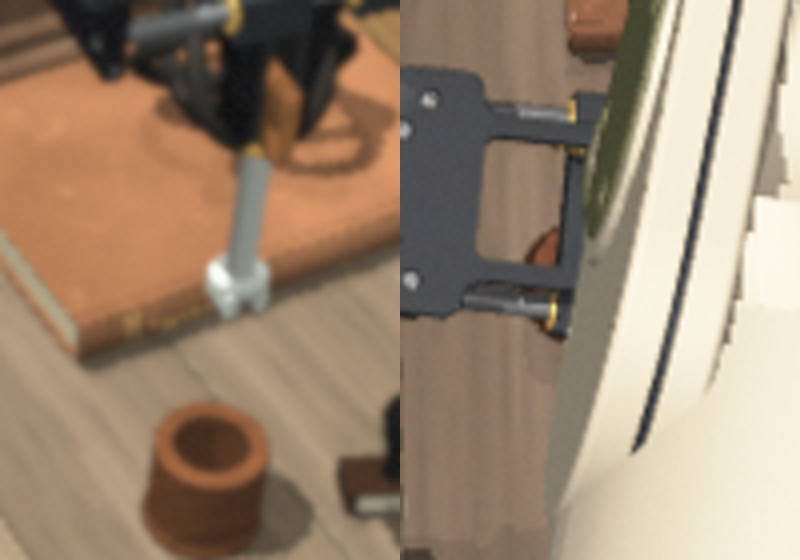

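Run:
```python
from h import *
c=dict(np.load('pics/s5.npz'))
for z in(.138,.16,.19,.22,.24): print(z,proj(c,[.4405,-.1576,z]).round(2))
p=c['pixels'].astype(int)
for v in range(212,252,3): print(v,[tuple(x)[0] for x in p[v,378:402]])
# bore ellipse centre: rim
z=lambda x,y:[330+(x+.5)/4-.5,170+(y+.5)/4-.5]
rim=[z(154,450),z(270,450),z(211,404),z(170,417),z(255,420),z(162,470),z(262,473),z(211,490)]
P=onz(c,rim,.05)[:,:2];A=np.c_[2*P,np.ones(len(P))]; x=np.linalg.lstsq(A,(P**2).sum(1),rcond=None)[0]
print('holder',x[:2],'r',np.sqrt(x[2]+x[:2]@x[:2]))
inn=[z(173,443),z(250,443),z(211,414),z(211,474),z(185,424),z(238,424)]
P=onz(c,inn,.05)[:,:2];A=np.c_[2*P,np.ones(len(P))]; x=np.linalg.lstsq(A,(P**2).sum(1),rcond=None)[0]
print('bore',x[:2],'r',np.sqrt(x[2]+x[:2]@x[:2]))
```

```text
0.138 [[386.79 243.57]]
0.16 [[388.26 233.86]]
0.19 [[390.36 220.06]]
0.22 [[392.55 205.58]]
0.24 [[394.08 195.51]]
212 [np.int64(184), np.int64(183), np.int64(185), np.int64(186), np.int64(187), np.int64(184), np.int64(185), np.int64(183), np.int64(173), np.int64(152), np.int64(128), np.int64(113), np.int64(111), np.int64(118), np.int64(126), np.int64(133), np.int64(136), np.int64(137), np.int64(142), np.int64(152), np.int64(159), np.int64(155), np.int64(150), np.int64(147)]
215 [np.int64(196), np.int64(195), np.int64(192), np.int64(186), np.int64(183), np.int64(183), np.int64(183), np.int64(184), np.int64(185), np.int64(182), np.int64(167), np.int64(139), np.int64(121), np.int64(123), np.int64(130), np.int64(134), np.int64(137), np.int64(141), np.int64(154), np.int64(175), np.int64(190), np.int64(195), np.int64(196), np.int64(196)]
218 [np.int64(200), np.int64(195), np.int64(189), np.int64(183), np.int64(182), np.int64(181), np.int64(183), np.int64(184), np.int64(185), np.int64(181), np.int64(164), np.int64(137), np.int64(122), np.int64(127), np.int64(132), np.int64(135), np.int64(
[... 3521 characters left out ...]
46), np.int64(145), np.int64(130), np.int64(116), np.int64(109), np.int64(110), np.int64(113), np.int64(119), np.int64(129), np.int64(137), np.int64(143), np.int64(150), np.int64(156), np.int64(162), np.int64(165), np.int64(166)]
251 [np.int64(90), np.int64(92), np.int64(98), np.int64(106), np.int64(112), np.int64(115), np.int64(129), np.int64(140), np.int64(149), np.int64(151), np.int64(157), np.int64(158), np.int64(162), np.int64(166), np.int64(168), np.int64(169), np.int64(168), np.int64(166), np.int64(161), np.int64(161), np.int64(160), np.int64(159), np.int64(161), np.int64(163)]
holder [ 0.43545774 -0.15683536] r 0.025668972541113205
bore [ 0.43666836 -0.15801215] r 0.01724470663275879
```

```bash
cat >> h.py <<'E'
def shank(c,rows,u0,slope,r0,hw=10):
    # axis from gradient extrema about a guess line
    p=cv2.GaussianBlur(c['pixels'],(3,3),0).astype(float)
    sat=p.max(2)-p.min(2)   # steel is grey, wood is coloured
    out=[]
    for v in rows:
        uc=u0+(v-r0)*slope; us=np.arange(uc-hw,uc+hw,.1)
        q=np.interp(us,np.arange(640),sat[int(v)])
        k=q<(q.min()+np.median(q[q>np.percentile(q,70)]))/2
        i=np.argmin(np.abs(us-uc)); 
        if not k[i]: continue
        a=i; 
        while a>0 and k[a]: a-=1
        b=i
        while b<len(k)-1 and k[b]: b+=1
        out.append([v,us[a],us[b],(us[a]+us[b])/2])
    return np.array(out)
E
python3 - <<'E'
from h import *
c=dict(np.load('pics/s5.npz'))
o=shank(c,range(214,236),391.6,-.1,220); print(o.round(1)); print('s5',np.polyfit(o[:,0]-220,o[:,3],1))
c=dict(np.load('pics/scene0.npz'))
o=shank(c,range(270,284),383,-.15,275); print(o.round(1)); print('s0',np.polyfit(o[:,0]-275,o[:,3],1))
for z in(.04,.06,.08,.09): print(z,proj(c,[.44,-.1567,z]).round(2))
E
```

```text
[[214.  388.6 396.9 392.8]
 [215.  388.6 396.7 392.7]
 [216.  388.5 396.6 392.6]
 [217.  388.4 396.4 392.4]
 [218.  388.2 396.3 392.3]
 [219.  388.1 396.1 392.1]
 [220.  387.9 395.9 391.9]
 [221.  387.8 395.7 391.8]
 [222.  387.7 395.6 391.7]
 [223.  387.6 395.5 391.6]
 [224.  387.4 395.3 391.4]
 [225.  387.3 395.2 391.3]
 [226.  387.2 395.1 391.2]
 [227.  387.1 394.9 391. ]
 [228.  386.9 394.8 390.9]
 [229.  386.7 394.6 390.7]
 [230.  386.6 394.4 390.5]
 [231.  386.4 394.3 390.4]
 [232.  386.1 394.1 390.1]
 [233.  385.2 394.1 389.7]
 [234.  383.9 394.2 389.1]
 [235.  382.9 395.  389. ]]
s5 [-1.67363072e-01  3.91953134e+02]
[[270.  380.7 387.5 384.1]
 [271.  380.8 388.3 384.6]
 [272.  380.6 388.4 384.5]
 [273.  380.1 388.  384.1]
 [274.  379.4 387.9 383.6]
 [275.  378.5 387.9 383.2]
 [276.  377.8 388.2 383. ]
 [277.  377.8 388.2 383. ]
 [278.  378.1 388.  383. ]
 [279.  378.2 387.6 382.9]
 [280.  378.2 387.4 382.8]
 [281.  378.  387.1 382.6]
 [282.  377.7 387.2 382.4]
 [283.  377.2 387.3 382.3]]
s0 [-1.69890110e-01  3.83519121e+02]
0.04 [[380.55 283.42]]
0.06 [[381.69 275.82]]
0.08 [[382.87 268.  ]]
0.09 [[383.47 264.  ]]
```

The shank is vertical in the grip: its slope is −0.141 against −0.147 predicted. The constant +1.5 px offset is camera bias in the scene view. Next I'll move over the amplifier and turn to yaw 3.22.

Request:
arm_command([
  [0,[0,0.015,0],[0,0,-0.02]],
  [0,[0,0.045,0],[0,0,-0.04]],
  [0,[0,0.083,0],[0,0,-0.06]],
  [0,[-0.001,0.123,0],[0,0,-0.09]],
  [0,[-0.001,0.163,0],[0,0,-0.12]],
  [0,[-0.001,0.203,0],[0,0,-0.15]],
  [0,[-0.001,0.243,0],[0,0,-0.17]],
  [0,[-0.0017,0.283,0],[0,0,-0.19]],
  [0,[-0.0017,0.313,0],[0,0,-0.2]],
  [0,[-0.0017,0.333,0],[0,0,-0.2]],
])

```text
time: 10.5
ee_pos: [0.4799, 0.1774, 0.2965]
eef_rot: [-0.043, 0.999, 0.001, -0.001]
ft_force: [0.1, -0.2, -1.1]
width: 0.0097
```

Run:
```python
from h import *
st(); plan([.4814,.173,.2613],3.22)
```

```text
t 10.5 p [0.4799 0.1774 0.2965] yaw -3.0557 z [-0.0013  0.0014 -1.    ] F [ 0.1 -0.2 -1.1] M [ 0.092 -0.125 -0.01 ] w 0.0097 j [ 0.367  0.165 -0.882  1.712  0.129  1.326  1.117]
shift [-0.0012 -0.0046  0.0352] turn [ 0.0015 -0.0012  0.0075]
```

Request:
arm_command([
  [0,[0,0,0.005],[0,0,0]],
  [0,[0,0,0.012],[0,0,0]],
  [0,[0,0,0.02],[0,0,0]],
  [0,[0,0,0.028],[0,0,0]],
  [0,[0,0,0.034],[0,0,0]],
  [0,[0,0,0.035],[0,0,0]],
  [0,[0,0,0.035],[0,0,0]],
  [0,[0,0,0.035],[0,0,0]],
  [0,[0,0,0.035],[0,0,0]],
  [0,[0,0,0.035],[0,0,0]],
])

```text
time: 11.33
ee_pos: [0.4814, 0.1728, 0.2626]
eef_rot: [-0.04, 0.999, -0.0, 0.0]
ft_force: [0.5, 0.2, -1.6]
width: 0.0097
```

Run:
```python
from h import *
st(); plan([.4814,.173,.2613],3.22)
c=snap('scene','pics/s6.png'); t=snap('top','pics/t6.png')
p=cv2.imread('pics/s6.png'); q=cv2.imread('pics/t6.png')
cv2.imwrite('pics/z6.png',np.hstack([cv2.resize(p[230:370,130:270],None,fx=4,fy=4,interpolation=cv2.INTER_CUBIC),cv2.resize(q[240:380,140:200],None,fx=4,fy=4,interpolation=cv2.INTER_CUBIC)]))
P=cur()[0]
for z in (.2613-.1613,.14,.17):print(proj(c,[P[0],P[1],z]))
print(proj(c,[.4814,.173,.07]))
```

```text
t 11.33 p [0.4814 0.1728 0.2626] yaw -3.0616 z [ 7.e-04  0.e+00 -1.e+00] F [ 0.49  0.17 -1.63] M [ 0.096 -0.13   0.037] w 0.0097 j [ 0.361  0.192 -0.874  1.762  0.155  1.259  1.1  ]
shift [0.     0.0002 0.0013] turn [-0.0001  0.0007  0.0016]
[[188.37084854 311.96939156]]
[[184.40547021 294.95038743]]
[[181.24210502 281.39045222]]
[[191.11288429 324.02807211]]
```

View pics/z6.png

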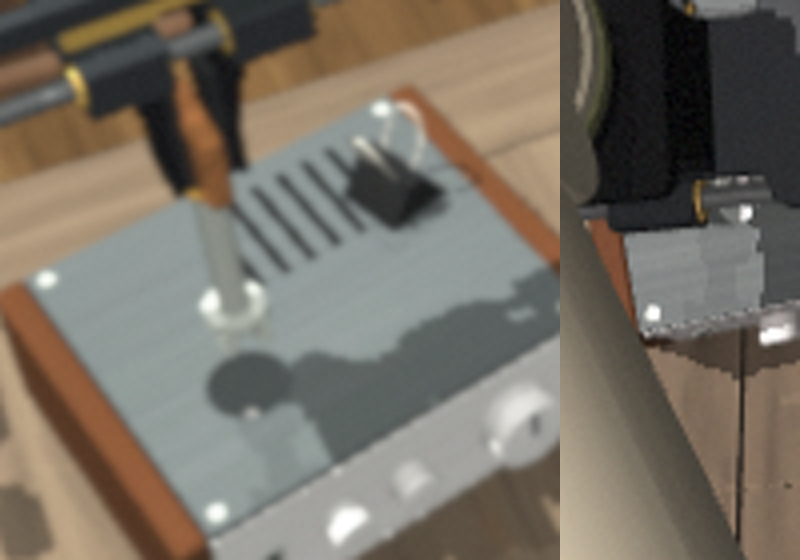

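Run:
```python
from h import *
c=dict(np.load('pics/scene0.npz'))
g=cv2.GaussianBlur(cv2.cvtColor(c['pixels'],cv2.COLOR_RGB2GRAY),(3,3),0).astype(np.float32)
pts=[]
for a in np.deg2rad(np.r_[0:360:5]):
    r=np.arange(3,16,.1); u=191.9+r*np.cos(a); v=326+r*np.sin(a)*.85
    q=cv2.remap(g,u.astype(np.float32)[None],v.astype(np.float32)[None],cv2.INTER_LINEAR)[0]
    k=np.argmax(np.gradient(q)[40:])+40; pts.append([u[k],v[k]])
P=onz(c,pts,.07)[:,:2]
for it in range(4):
    A=np.c_[2*P,np.ones(len(P))]; x=np.linalg.lstsq(A,(P**2).sum(1),rcond=None)[0]; r=np.sqrt(x[2]+x[:2]@x[:2])
    e=np.abs(np.linalg.norm(P-x[:2],axis=1)-r); print('hole scene',x[:2],r,len(P),e.max()); P=P[e<max(.001,np.percentile(e,85))]
print('px',proj(c,[x[0],x[1],.07]))
c=dict(np.load('pics/s6.npz')); p=c['pixels'].astype(int)
print('cam same',c['rvec'],dict(np.load('pics/scene0.npz'))['rvec'])
for v in range(284,312,3): print(v,[int(x) for x in p[v].mean(1)[172:202]])
```

```text
hole scene [0.47851343 0.17291863] 0.015436075299834333 72 0.0026325916757387827
hole scene [0.47823675 0.17314533] 0.015605071145108104 61 0.000928765944275713
hole scene [0.47823675 0.17314533] 0.015605071145108104 61 0.000928765944275713
hole scene [0.47823675 0.17314533] 0.015605071145108104 61 0.000928765944275713
px [[191.6548082  325.51644769]]
cam same [ 1.33782701 -2.19576963  0.96557503] [ 1.33782701 -2.19576963  0.96557503]
284 [152, 151, 151, 152, 152, 151, 144, 136, 133, 136, 139, 136, 137, 132, 126, 118, 112, 100, 88, 98, 121, 139, 148, 149, 142, 127, 105, 89, 98, 119]
287 [152, 151, 152, 153, 152, 153, 147, 141, 133, 136, 138, 139, 139, 135, 132, 128, 134, 142, 137, 119, 92, 82, 101, 128, 146, 151, 152, 146, 127, 101]
290 [151, 151, 151, 152, 153, 152, 152, 147, 140, 134, 136, 138, 138, 138, 134, 131, 130, 136, 145, 150, 145, 130, 106, 90, 98, 122, 141, 150, 150, 145]
293 [152, 151, 152, 152, 153, 152, 151, 149, 142, 135, 134, 137, 139, 137, 137, 133, 125, 122, 127, 140, 150, 152, 150, 139, 118, 92, 83, 102, 128, 145]
296 [151, 150, 152, 149, 149, 149, 151, 152, 149, 1
[... 174 characters left out ...]
 139, 138, 135, 130, 123, 121, 117, 105, 102, 121, 140, 148, 149, 150, 147, 146]
302 [154, 153, 153, 152, 152, 151, 152, 152, 156, 172, 191, 191, 162, 140, 139, 138, 136, 137, 145, 184, 228, 239, 226, 188, 160, 153, 153, 153, 152, 154]
305 [151, 150, 151, 151, 151, 151, 154, 172, 216, 244, 251, 247, 217, 163, 140, 138, 138, 136, 135, 141, 166, 189, 199, 190, 174, 159, 153, 153, 151, 151]
308 [152, 153, 153, 154, 154, 153, 153, 159, 179, 200, 210, 207, 194, 175, 158, 152, 149, 151, 158, 165, 176, 185, 185, 169, 150, 143, 149, 152, 153, 152]
311 [152, 151, 150, 150, 150, 150, 151, 152, 155, 159, 166, 176, 181, 178, 170, 167, 167, 167, 164, 161, 152, 144, 139, 144, 147, 150, 153, 154, 153, 154]
```

Request:
arm_command([
  [0,[0,0,0.004],[0,0,0]],
  [0,[0,0,0.01],[0,0,0]],
  [0,[0,0,0.016],[0,0,0]],
  [0,[0,0,0.022],[0,0,0]],
  [0,[0,0,0.025],[0,0,0]],
  [0,[0,0,0.026],[0,0,0]],
  [0,[0,0,0.026],[0,0,0]],
  [0,[0,0,0.026],[0,0,0]],
  [0,[0,0,0.026],[0,0,0]],
  [0,[0,0,0.026],[0,0,0]],
])

```text
time: 12.27
ee_pos: [0.4814, 0.1729, 0.2365]
eef_rot: [-0.04, 0.999, -0.0, 0.0]
ft_force: [-0.4, 0.7, -0.5]
width: 0.0101
```

Run:
```python
from h import *
st(); plan([.4814,.173,.2613],3.22)
c=snap('scene','pics/s7.png')
p=cv2.imread('pics/s7.png'); q=cv2.imread('pics/scene0.png')
z=lambda p:cv2.resize(p[290:350,160:225],None,fx=6,fy=6,interpolation=cv2.INTER_CUBIC)
cv2.imwrite('pics/z7.png',np.hstack([z(p),z(q)]))
P=cur()[0]
for z in (P[2]-.1613,):print(proj(c,[P[0],P[1],z]), z)
Rk=Rt(3.22).as_matrix()
for dx in(-.01,.01):
  for dy in(-.009,.009):
    print(dx,dy,(proj(c,[P[0]+dx*Rk[0,0]+dy*Rk[0,1],P[1]+dx*Rk[1,0]+dy*Rk[1,1],P[2]-.1613])-[[160,290]])*6)
```

```text
t 12.27 p [0.4814 0.1729 0.2365] yaw -3.0614 z [ 5.e-04  0.e+00 -1.e+00] F [-0.36  0.71 -0.47] M [ 0.076 -0.126  0.016] w 0.0101 j [ 0.35   0.219 -0.869  1.795  0.179  1.209  1.081]
shift [-0.      0.0001 -0.0248] turn [-0.      0.0005  0.0018]
[[190.70164026 321.97824374]] 0.0751855852573158
-0.01 -0.009 [[201.75297075 151.47244466]]
-0.01 0.009 [[136.83238446 180.06687838]]
0.01 -0.009 [[231.85216096 203.74375395]]
0.01 0.009 [[166.24364877 233.23224314]]
```

View pics/z7.png

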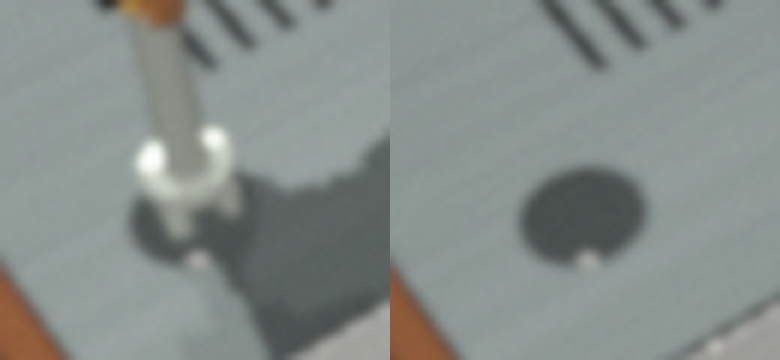

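Run:
```python
from h import *
c=dict(np.load('pics/scene0.npz'))
for z in(.034,.039,.044): print(z,onz(c,[[193-.54-.4,333.3-1.5-.4]],z).round(4))
g=c['pixels'].astype(int).mean(2).astype(int); print(g[328:338,186:202])
```

```text
0.034 [[0.495  0.1723 0.034 ]]
0.039 [[0.4912 0.1728 0.039 ]]
0.044 [[0.4873 0.1734 0.044 ]]
[[ 78  77  76  78  78  78  78  78  77  77  78  78  77  79  89 110]
 [ 77  77  78  78  77  78  78  79  77  77  77  77  79  87 103 123]
 [ 76  78  77  78  78  80  83  80  80  78  77  79  87 104 121 137]
 [ 80  79  78  79  82  91 101 103  93  83  84  91 107 123 137 146]
 [ 87  84  82  82  93 116 138 138 121 101 101 114 127 140 147 150]
 [110 102  97  98 110 137 157 159 145 125 125 134 143 148 151 153]
 [135 130 124 123 127 141 153 156 153 143 142 146 151 152 151 152]
 [146 144 142 140 140 145 149 151 150 149 150 151 152 153 152 152]
 [149 147 146 147 148 147 149 151 150 152 152 153 152 151 151 150]
 [148 148 148 148 149 149 151 151 153 153 152 151 151 150 149 149]]
```

Request:
arm_command([
  [0,[0,0,0.003],[0,0,0.01]],
  [0,[0,0,0.006],[0,0,0.02]],
  [0,[0,0,0.009],[0,0,0.03]],
  [0,[0,0,0.012],[0,0,0.03]],
  [0,[0,0,0.015],[0,0,0.03]],
  [0,[0,0,0.018],[0,0,0.03]],
  [0,[0,0,0.021],[0,0,0.03]],
  [0,[0,0,0.024],[0,0,0.03]],
  [0,[0,0,0.027],[0,0,0.03]],
  [0,[0,0,0.028],[0,0,0.03]],
])

```text
time: 13.15
ee_pos: [0.4811, 0.1728, 0.2077]
eef_rot: [-0.025, 1.0, -0.0, -0.0]
ft_force: [-0.4, 0.3, -1.1]
width: 0.0098
```

Run:
```python
from h import *
st(); c=snap('scene','pics/s8.png'); st()
p=cv2.imread('pics/s8.png')
cv2.imwrite('pics/z8.png',cv2.resize(p[270:360,150:240],None,fx=6,fy=6,interpolation=cv2.INTER_CUBIC))
```

```text
t 13.15 p [0.4811 0.1728 0.2077] yaw -3.0913 z [-5.e-04 -2.e-04 -1.e+00] F [-0.45  0.35 -1.1 ] M [ 0.109 -0.117  0.022] w 0.0098 j [ 0.333  0.251 -0.857  1.829  0.207  1.154  1.028]
t 13.2 p [0.4811 0.1728 0.2078] yaw -3.0913 z [-6.e-04 -2.e-04 -1.e+00] F [-0.24 -0.27 -1.2 ] M [ 0.132 -0.104 -0.055] w 0.0099 j [ 0.333  0.251 -0.857  1.829  0.207  1.155  1.028]
```

View pics/z8.png

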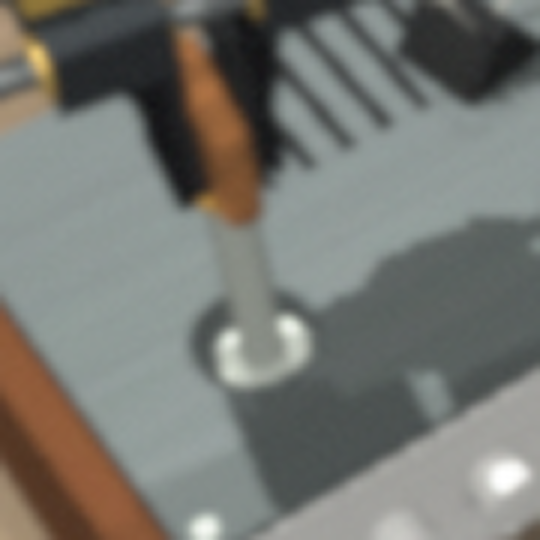

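Run:
```python
from h import *
for f in('s7','s8'):
    c=dict(np.load(f'pics/{f}.npz')); p=c['pixels'].astype(int)
    pos=[.4812,.1728]
    z0=.0752 if f=='s7' else .0465
    for z in(z0+.01,z0+.02,z0+.03,z0+.04,z0+.05): print(f,round(z-z0,3),(proj(c,[*pos,z])+[[.54,1.5]]).round(1))
    rows=range(294,318,3) if f=='s7' else range(306,332,3)
    for v in rows: print(v,172 if f=='s7' else 176,[int(x) for x in p[v,(172 if f=='s7' else 176):(206 if f=='s7' else 212)].mean(1)])
```

```text
s7 0.01 [[190.4 319.6]]
s7 0.02 [[189.5 315.5]]
s7 0.03 [[188.5 311.4]]
s7 0.04 [[187.5 307.2]]
s7 0.05 [[186.6 303. ]]
294 172 [150, 150, 150, 152, 150, 150, 149, 148, 143, 138, 132, 132, 129, 119, 110, 107, 105, 101, 106, 122, 139, 148, 150, 147, 135, 110, 87, 85, 110, 135, 148, 151, 151, 141]
297 172 [150, 149, 149, 150, 151, 152, 152, 152, 151, 145, 137, 134, 136, 138, 138, 136, 132, 120, 103, 83, 81, 102, 129, 146, 152, 151, 144, 129, 108, 102, 120, 139, 149, 152]
300 172 [152, 152, 153, 153, 153, 153, 152, 153, 152, 149, 141, 135, 135, 137, 139, 139, 135, 130, 126, 123, 120, 106, 94, 108, 131, 145, 152, 151, 152, 152, 152, 152, 153, 153]
303 172 [152, 151, 150, 150, 149, 151, 152, 151, 151, 150, 150, 143, 135, 135, 138, 138, 137, 135, 130, 129, 135, 145, 149, 151, 151, 151, 153, 155, 154, 153, 153, 152, 150, 151]
306 172 [151, 151, 150, 151, 151, 152, 152, 152, 154, 152, 150, 147, 139, 134, 135, 138, 138, 137, 133, 129, 131, 142, 151, 153, 154, 152, 152, 152, 150, 151, 151, 152, 152, 150]
309 172 [152, 153, 153, 151, 152, 151, 151, 149, 150, 149, 150, 149, 143, 136, 134, 137, 1
[... 1514 characters left out ...]
76 [150, 149, 151, 149, 151, 151, 145, 134, 116, 96, 86, 92, 110, 125, 136, 137, 136, 134, 128, 116, 102, 95, 92, 89, 97, 111, 120, 119, 111, 103, 98, 97, 96, 95, 95, 96]
324 176 [152, 150, 151, 149, 144, 132, 108, 87, 79, 81, 92, 115, 135, 142, 139, 137, 136, 135, 136, 144, 183, 223, 231, 214, 162, 116, 93, 89, 94, 95, 94, 95, 95, 94, 93, 94]
327 176 [152, 152, 152, 153, 143, 122, 94, 82, 88, 118, 170, 210, 218, 192, 154, 137, 138, 138, 135, 134, 139, 164, 190, 195, 182, 149, 110, 94, 94, 96, 95, 96, 94, 97, 95, 96]
330 176 [154, 153, 152, 151, 148, 137, 119, 99, 90, 108, 149, 187, 199, 192, 175, 155, 144, 143, 144, 148, 156, 164, 172, 167, 143, 117, 100, 95, 97, 97, 96, 97, 95, 97, 96, 96]
```

Request:
arm_command([
  [0,[0,0.0004,0],[0,0,0]],
  [0,[0,0.0008,0],[0,0,0]],
  [0,[0,0.0008,0.001],[0,0,0]],
  [0,[0,0.0008,0.002],[0,0,0]],
  [0,[0,0.0008,0.003],[0,0,0]],
  [0,[0,0.0008,0.004],[0,0,0]],
  [0,[0,0.0008,0.005],[0,0,0]],
  [0,[0,0.0008,0.006],[0,0,0]],
  [0,[0,0.0008,0.007],[0,0,0]],
  [0,[0,0.0008,0.007],[0,0,0]],
])

```text
time: 14.03
ee_pos: [0.4812, 0.1736, 0.201]
eef_rot: [-0.025, 1.0, -0.0, -0.0]
ft_force: [-0.4, -0.0, -1.3]
width: 0.01
```

Run:
```python
from h import *
st()
```

```text
t 14.03 p [0.4812 0.1736 0.201 ] yaw -3.0914 z [-2.e-04 -1.e-04 -1.e+00] F [-0.43 -0.02 -1.29] M [ 0.101 -0.121  0.034] w 0.01 j [ 0.328  0.26  -0.855  1.836  0.215  1.142  1.02 ]
```

Request:
arm_command([
  [0,[0,0,0.0005],[0,0,0]],
  [0,[0,0,0.001],[0,0,0]],
  [0,[0,0,0.0015],[0,0,0]],
  [0,[0,0,0.002],[0,0,0]],
  [0,[0,0,0.0025],[0,0,0]],
  [0,[0,0,0.003],[0,0,0]],
  [0,[0,0,0.0035],[0,0,0]],
  [0,[0,0,0.004],[0,0,0]],
  [0,[0,0,0.004],[0,0,0]],
  [0,[0,0,0.004],[0,0,0]],
])

```text
time: 14.87
ee_pos: [0.4812, 0.1736, 0.1972]
eef_rot: [-0.025, 1.0, -0.0, -0.0]
ft_force: [-0.0, 0.2, -0.4]
width: 0.01
```

Run:
```python
from h import *
st()
```

```text
t 14.87 p [0.4812 0.1736 0.1972] yaw -3.0914 z [-0.e+00 -1.e-04 -1.e+00] F [-0.01  0.16 -0.43] M [ 0.116 -0.127  0.   ] w 0.01 j [ 0.326  0.265 -0.853  1.84   0.219  1.134  1.017]
```

Still free with the foot at −34 mm. I'll continue down.

Request:
arm_command([
  [0,[0,0,0.0005],[0,0,0]],
  [0,[0,0,0.001],[0,0,0]],
  [0,[0,0,0.0015],[0,0,0]],
  [0,[0,0,0.002],[0,0,0]],
  [0,[0,0,0.0025],[0,0,0]],
  [0,[0,0,0.003],[0,0,0]],
  [0,[0,0,0.0035],[0,0,0]],
  [0,[0,0,0.004],[0,0,0]],
  [0,[0,0,0.004],[0,0,0]],
  [0,[0,0,0.004],[0,0,0]],
])

```text
time: 15.7
ee_pos: [0.4813, 0.1737, 0.1933]
eef_rot: [-0.025, 1.0, -0.0, 0.0]
ft_force: [-0.3, -0.6, -0.9]
width: 0.0099
```

Run:
```python
from h import *
st()
```

```text
t 15.7 p [0.4813 0.1737 0.1933] yaw -3.0914 z [ 0. -0. -1.] F [-0.26 -0.63 -0.89] M [ 0.149 -0.108 -0.018] w 0.0099 j [ 0.323  0.27  -0.852  1.844  0.224  1.127  1.013]
```

Request:
arm_command([
  [0,[0,0,0.0005],[0,0,0]],
  [0,[0,0,0.001],[0,0,0]],
  [0,[0,0,0.0015],[0,0,0]],
  [0,[0,0,0.002],[0,0,0]],
  [0,[0,0,0.0025],[0,0,0]],
  [0,[0,0,0.003],[0,0,0]],
  [0,[0,0,0.003],[0,0,0]],
  [0,[0,0,0.003],[0,0,0]],
  [0,[0,0,0.003],[0,0,0]],
  [0,[0,0,0.003],[0,0,0]],
])

```text
time: 16.53
ee_pos: [0.4813, 0.1737, 0.1903]
eef_rot: [-0.025, 1.0, 0.0, 0.0]
ft_force: [-0.4, -0.3, 1.8]
width: 0.0096
```

Run:
```python
from h import *
st()
```

```text
t 16.53 p [0.4813 0.1737 0.1903] yaw -3.0914 z [ 2.e-04  0.e+00 -1.e+00] F [-0.4  -0.31  1.79] M [ 0.095 -0.124  0.008] w 0.0096 j [ 0.321  0.274 -0.851  1.847  0.228  1.121  1.01 ]
```

Request:
arm_command([
  [0,[0,0,0],[0,0,0.04]],
  [0,[0,0,0],[0,0,0.08]],
  [0,[0,0,0],[0,0,0.12]],
  [0,[0,0,0],[0,0,0.16]],
  [0,[0,0,0],[0,0,0.2]],
  [0,[0,0,0],[0,0,0.24]],
  [0,[0,0,0],[0,0,0.28]],
  [0,[0,0,0],[0,0,0.32]],
  [0,[0,0,0],[0,0,0.36]],
  [0,[0,0,0],[0,0,0.4]],
])

```text
time: 17.37
ee_pos: [0.4813, 0.1734, 0.1903]
eef_rot: [0.175, 0.985, -0.0, 0.0]
ft_force: [-0.4, -0.6, 2.1]
width: 0.0101
```

Run:
```python
from h import *
st()
camera('top');st();camera('top');st()
```

```text
t 17.37 p [0.4813 0.1734 0.1903] yaw 2.7898 z [ 2.e-04 -5.e-04 -1.e+00] F [-0.39 -0.63  2.08] M [-0.246 -0.114  0.109] w 0.0101 j [ 0.272  0.259 -0.791  1.849  0.205  1.116  0.626]
t 17.42 p [0.4813 0.1734 0.1903] yaw 2.7869 z [ 1.e-04 -4.e-04 -1.e+00] F [ 0.27 -1.37  2.36] M [-0.275 -0.157  0.088] w 0.0097 j [ 0.272  0.259 -0.791  1.849  0.205  1.116  0.623]
t 17.47 p [0.4813 0.1734 0.1903] yaw 2.791 z [ 2.e-04 -5.e-04 -1.e+00] F [ 0.   -0.82  2.02] M [-0.25  -0.149  0.092] w 0.0098 j [ 0.272  0.259 -0.791  1.849  0.205  1.117  0.627]
```

Request:
arm_command([
  [0,[0,0,0],[0,0,0.04]],
  [0,[0,0,0],[0,0,0.08]],
  [0,[0,0,0],[0,0,0.12]],
  [0,[0,0,0],[0,0,0.16]],
  [0,[0,0,0],[0,0,0.2]],
  [0,[0,0,0],[0,0,0.24]],
  [0,[0,0,0],[0,0,0.28]],
  [0,[0,0,0],[0,0,0.32]],
  [0,[0,0,0],[0,0,0.36]],
  [0,[0,0,0],[0,0,0.4]],
])

```text
time: 18.3
ee_pos: [0.4812, 0.1732, 0.1902]
eef_rot: [0.366, 0.93, -0.0, 0.0]
ft_force: [-0.1, -1.9, 2.9]
width: 0.0098
```

Run:
```python
from h import *
st()
camera('top');st();camera('top');st()
```

```text
t 18.3 p [0.4812 0.1732 0.1902] yaw 2.3913 z [-3.e-04 -9.e-04 -1.e+00] F [-0.13 -1.86  2.94] M [-0.602  0.021  0.06 ] w 0.0098 j [ 0.226  0.247 -0.736  1.852  0.185  1.113  0.243]
t 18.35 p [0.4812 0.1732 0.1902] yaw 2.3883 z [-3.e-04 -9.e-04 -1.e+00] F [-0.88 -2.    2.33] M [-0.668  0.065  0.119] w 0.0096 j [ 0.225  0.247 -0.736  1.852  0.185  1.113  0.24 ]
t 18.4 p [0.4812 0.1733 0.1902] yaw 2.3922 z [-3.e-04 -8.e-04 -1.e+00] F [ 0.09 -1.2   2.91] M [-0.652 -0.016  0.08 ] w 0.0096 j [ 0.226  0.247 -0.736  1.852  0.185  1.113  0.243]
```

Request:
arm_command([
  [0,[-0.0002,-0.0002,0],[0,0,0]],
  [0,[-0.0005,-0.0005,0],[0,0,0]],
  [0,[-0.0005,-0.0005,0],[0,0,0.03]],
  [0,[-0.0005,-0.0005,0],[0,0,0.06]],
  [0,[-0.0005,-0.0005,0],[0,0,0.09]],
  [0,[-0.0005,-0.0005,0],[0,0,0.12]],
  [0,[-0.0005,-0.0005,0],[0,0,0.15]],
  [0,[-0.0005,-0.0005,0],[0,0,0.18]],
  [0,[-0.0005,-0.0005,0],[0,0,0.2]],
  [0,[-0.0005,-0.0005,0],[0,0,0.2]],
])

```text
time: 19.23
ee_pos: [0.4812, 0.1729, 0.1902]
eef_rot: [0.457, 0.889, -0.0, -0.0]
ft_force: [-1.0, -2.0, 1.7]
width: 0.0098
```

Run:
```python
from h import *
st()
camera('top');st();camera('top');st()
```

```text
t 19.23 p [0.4812 0.1729 0.1902] yaw 2.1917 z [-3.e-04 -2.e-04 -1.e+00] F [-1.03 -2.    1.73] M [-0.587  0.221  0.076] w 0.0098 j [ 0.204  0.241 -0.71   1.853  0.175  1.111  0.051]
t 19.28 p [0.4812 0.1729 0.1902] yaw 2.1928 z [-2.e-04 -3.e-04 -1.e+00] F [-1.15 -2.6   2.63] M [-0.56   0.265  0.089] w 0.01 j [ 0.204  0.241 -0.71   1.853  0.175  1.111  0.052]
t 19.33 p [0.4811 0.1729 0.1902] yaw 2.1931 z [-3.e-04 -3.e-04 -1.e+00] F [-1.43 -1.87  2.54] M [-0.617  0.241  0.047] w 0.0101 j [ 0.204  0.241 -0.71   1.853  0.175  1.111  0.052]
```

Request:
arm_command([
  [0,[-0.0002,-0.0003,0],[0,0,0]],
  [0,[-0.0004,-0.0006,0],[0,0,0]],
  [0,[-0.0004,-0.0006,0],[0,0,0.02]],
  [0,[-0.0004,-0.0006,0],[0,0,0.04]],
  [0,[-0.0004,-0.0006,0],[0,0,0.06]],
  [0,[-0.0004,-0.0006,0],[0,0,0.08]],
  [0,[-0.0004,-0.0006,0],[0,0,0.1]],
  [0,[-0.0004,-0.0006,0],[0,0,0.1]],
  [0,[-0.0004,-0.0006,0],[0,0,0.1]],
  [0,[-0.0004,-0.0006,0],[0,0,0.1]],
])

```text
time: 20.17
ee_pos: [0.481, 0.1724, 0.1902]
eef_rot: [0.501, 0.865, 0.0, -0.0]
ft_force: [-1.8, 0.2, 2.1]
width: 0.0098
```

Run:
```python
from h import *
st()
camera('top');st();camera('top');st()
```

```text
t 20.17 p [0.481  0.1724 0.1902] yaw 2.0921 z [-0.  0. -1.] F [-1.78  0.22  2.13] M [-0.022  0.325  0.053] w 0.0098 j [ 0.194  0.237 -0.697  1.855  0.169  1.109 -0.044]
t 20.22 p [0.481  0.1724 0.1903] yaw 2.0922 z [ 0.  0. -1.] F [-1.1   0.35  2.46] M [-0.02   0.224  0.095] w 0.0097 j [ 0.194  0.237 -0.697  1.855  0.169  1.109 -0.044]
t 20.27 p [0.481  0.1723 0.1903] yaw 2.0921 z [ 0. -0. -1.] F [-1.57 -0.29  2.41] M [0.022 0.329 0.045] w 0.0102 j [ 0.194  0.237 -0.697  1.855  0.169  1.109 -0.044]
```

Request:
arm_command([
  [0,[0.0002,-0.0003,0],[0,0,0]],
  [0,[0.0002,-0.0003,0],[0,0,0.02]],
  [0,[0.0002,-0.0003,0],[0,0,0.04]],
  [0,[0.0002,-0.0003,0],[0,0,0.06]],
  [0,[0.0002,-0.0003,0],[0,0,0.08]],
  [0,[0.0002,-0.0003,0],[0,0,0.08]],
  [0,[0.0002,-0.0003,0],[0,0,0.08]],
  [0,[0.0002,-0.0003,0],[0,0,0.08]],
  [0,[0.0002,-0.0003,0],[0,0,0.08]],
  [0,[0.0002,-0.0003,0],[0,0,0.08]],
])

```text
time: 21.1
ee_pos: [0.4807, 0.1723, 0.1903]
eef_rot: [0.535, 0.845, 0.0, 0.0]
ft_force: [-0.7, 1.0, 2.0]
width: 0.0099
```

```bash
cat >> h.py <<'E'
def avg(n=6):
    F=[];M=[]
    for i in range(n):
        s=read_state();F.append(s["ft_force"]);M.append(s["torque"])
        if i<n-1: camera('top')
    p,r,s=cur();x=r.as_matrix()[:,0]
    print('t',round(s["time"],2),'p',p.round(4),'yaw',round(np.arctan2(x[1],x[0]),4),'F',np.mean(F,0).round(2),'M',np.mean(M,0).round(3),'sd',np.std(M,0).round(3),'w',round(float(s["width"]),4))
E
python3 - <<'E'
from h import *
avg()
E
```

```text
t 21.35 p [0.4807 0.1723 0.1902] yaw 2.0118 F [-0.27  0.08  2.26] M [-0.026 -0.006  0.078] sd [0.022 0.025 0.026] w 0.0098
```

Request:
arm_command([
  [0,[0,0,0],[0,0,0.02]],
  [0,[0,0,0],[0,0,0.04]],
  [0,[0,0,0],[0,0,0.06]],
  [0,[0,0,0],[0,0,0.08]],
  [0,[0,0,0],[0,0,0.08]],
  [0,[0,0,0],[0,0,0.08]],
  [0,[0,0,0],[0,0,0.08]],
  [0,[0,0,0],[0,0,0.08]],
  [0,[0,0,0],[0,0,0.08]],
  [0,[0,0,0],[0,0,0.08]],
])

```text
time: 22.18
ee_pos: [0.4806, 0.1723, 0.1902]
eef_rot: [0.569, 0.823, -0.0, -0.0]
ft_force: [0.1, 0.6, 2.2]
width: 0.0097
```

Run:
```python
from h import *
avg()
```

```text
t 22.43 p [0.4806 0.1723 0.1902] yaw 1.9319 F [-0.75  0.14  2.  ] M [-0.067  0.094  0.055] sd [0.016 0.02  0.022] w 0.0098
```

Request:
arm_command([
  [0,[0,0,0],[0,0,0.02]],
  [0,[0,0,0],[0,0,0.04]],
  [0,[0,0,0],[0,0,0.06]],
  [0,[0,0,0],[0,0,0.08]],
  [0,[0,0,0],[0,0,0.08]],
  [0,[0,0,0],[0,0,0.08]],
  [0,[0,0,0],[0,0,0.08]],
  [0,[0,0,0],[0,0,0.08]],
  [0,[0,0,0],[0,0,0.08]],
  [0,[0,0,0],[0,0,0.08]],
])

```text
time: 23.27
ee_pos: [0.4806, 0.1723, 0.1903]
eef_rot: [0.601, 0.799, -0.0, 0.0]
ft_force: [-0.8, 0.2, 1.2]
width: 0.0098
```

Run:
```python
from h import *
avg()
```

```text
t 23.52 p [0.4806 0.1723 0.1903] yaw 1.8519 F [-1.08 -0.42  1.83] M [-0.128  0.239  0.106] sd [0.024 0.037 0.022] w 0.0099
```

Request:
arm_command([
  [0,[0.0001,-0.0003,0],[0,0,0]],
  [0,[0.0001,-0.0003,0],[0,0,0.02]],
  [0,[0.0001,-0.0003,0],[0,0,0.04]],
  [0,[0.0001,-0.0003,0],[0,0,0.05]],
  [0,[0.0001,-0.0003,0],[0,0,0.05]],
  [0,[0.0001,-0.0003,0],[0,0,0.05]],
  [0,[0.0001,-0.0003,0],[0,0,0.05]],
  [0,[0.0001,-0.0003,0],[0,0,0.05]],
  [0,[0.0001,-0.0003,0],[0,0,0.05]],
  [0,[0.0001,-0.0003,0],[0,0,0.05]],
])

```text
time: 24.35
ee_pos: [0.4804, 0.1723, 0.1903]
eef_rot: [0.621, 0.784, 0.0, 0.0]
ft_force: [-0.1, -0.1, 2.8]
width: 0.0098
```

Run:
```python
from h import *
avg(8)
```

```text
t 24.7 p [0.4804 0.1723 0.1903] yaw 1.8018 F [-0.41 -0.6   2.28] M [-0.202 -0.042  0.156] sd [0.021 0.028 0.029] w 0.0099
```

The moment rose from 0.106 to 0.156 N m over 0.05 rad, which matches the 1 N m/rad elastic stop, so the trimmer is at its stop. I'll back off to mid-play and then draw the key out.

Request:
arm_command([
  [0,[0,0,0],[0,0,-0.03]],
  [0,[0,0,0],[0,0,-0.06]],
  [0,[0,0,0],[0,0,-0.09]],
  [0,[0,0,0],[0,0,-0.12]],
  [0,[0,0,0],[0,0,-0.15]],
  [0,[0,0,0],[0,0,-0.15]],
  [0,[0,0,0],[0,0,-0.15]],
  [0,[0,0,0],[0,0,-0.15]],
  [0,[0,0,0],[0,0,-0.15]],
  [0,[0,0,0],[0,0,-0.15]],
])

```text
time: 25.53
ee_pos: [0.4804, 0.1723, 0.1903]
eef_rot: [0.561, 0.828, 0.0, 0.0]
ft_force: [0.7, -0.5, 2.1]
width: 0.0101
```

Run:
```python
from h import *
avg(6)
```

```text
t 25.78 p [0.4804 0.1723 0.1903] yaw 1.9517 F [0.46 0.12 2.32] M [-0.114 -0.262 -0.005] sd [0.029 0.017 0.023] w 0.0101
```

Request:
arm_command([
  [0,[0,0,-0.004],[0,0,0]],
  [0,[0,0,-0.01],[0,0,0]],
  [0,[0,0,-0.018],[0,0,0]],
  [0,[0,0,-0.028],[0,0,0]],
  [0,[0,0,-0.04],[0,0,0]],
  [0,[0,0,-0.055],[0,0,0]],
  [0,[0,0,-0.072],[0,0,0]],
  [0,[0,0,-0.09],[0,0,0]],
  [0,[0,0,-0.103],[0,0,0]],
  [0,[0,0,-0.108],[0,0,0]],
])

```text
time: 26.62
ee_pos: [0.4808, 0.1727, 0.3013]
eef_rot: [0.56, 0.828, 0.001, 0.001]
ft_force: [-0.2, 0.1, -0.7]
width: 0.0099
```

Run:
```python
from h import *
st(); plan([.4395,-.1555,.30],3.02)
c=snap('scene','pics/s9.png')
p=cv2.imread('pics/s9.png')
cv2.imwrite('pics/z9.png',cv2.resize(p[210:370,130:270],None,fx=4,fy=4,interpolation=cv2.INTER_CUBIC))
```

```text
t 26.62 p [0.4808 0.1727 0.3013] yaw 1.9519 z [ 3.3e-03  6.0e-04 -1.0e+00] F [-0.2   0.1  -0.67] M [-0.019 -0.106 -0.011] w 0.0099 j [ 0.209  0.127 -0.69   1.717  0.084  1.325 -0.116]
shift [-0.2893 -0.1604  0.0009] turn [ 0.0026  0.0024 -1.0681]
```

View pics/z9.png

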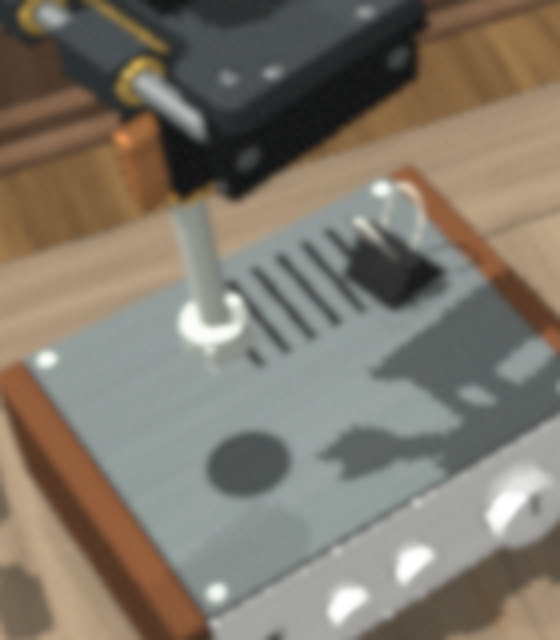

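Run:
```python
from h import *
t=snap('top','pics/t9.png'); q=cv2.imread('pics/t9.png')
cv2.imwrite('pics/zt9.png',cv2.resize(q[280:340,345:425],None,fx=8,fy=8,interpolation=cv2.INTER_CUBIC))
```

```text
(no output)
```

View pics/zt9.png

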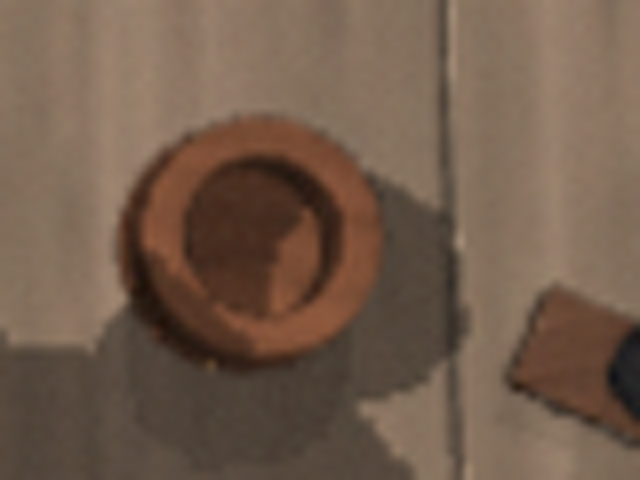

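Run:
```python
from h import *
c=dict(np.load('pics/t9.npz'))
z=lambda x,y:[345+(x+.5)/8-.5,280+(y+.5)/8-.5]
print(onz(c,[z(261,237),z(263.5,236)],.05), onz(c,[z(140,237),z(382,237),z(184,236),z(343,236)],.05)[:,1])
for w in([.4405,-.157],): plan([*w,.30],2.9)
```

```text
[[ 0.44039593 -0.15775323  0.05      ]
 [ 0.44060243 -0.15829207  0.05      ]] [-0.13195972 -0.18355307 -0.14134385 -0.17524303]
shift [-0.291  -0.1597 -0.0006] turn [ 0.0016  0.0015 -0.9483]
```

Request:
arm_command([
  [0,[-0.012,-0.007,0],[0,0,-0.08]],
  [0,[-0.035,-0.02,0],[0,0,-0.18]],
  [0,[-0.065,-0.037,0],[0,0,-0.29]],
  [0,[-0.098,-0.055,0],[0,0,-0.4]],
  [0,[-0.132,-0.073,0],[0,0,-0.52]],
  [0,[-0.166,-0.092,0],[0,0,-0.64]],
  [0,[-0.2,-0.11,0],[0,0,-0.76]],
  [0,[-0.234,-0.129,0],[0,0,-0.87]],
  [0,[-0.262,-0.145,0],[0,0,-0.97]],
  [0,[-0.28,-0.154,0],[0,0,-1.05]],
])

```text
time: 27.55
ee_pos: [0.4408, -0.1438, 0.2976]
eef_rot: [0.08, 0.997, -0.0, -0.001]
ft_force: [-0.1, -0.1, -0.8]
width: 0.0098
```

Run:
```python
from h import *
st(); plan([.4404,-.1578,.29],3.02)
```

```text
t 27.55 p [ 0.4408 -0.1438  0.2976] yaw 2.982 z [-0.0011  0.     -1.    ] F [-0.12 -0.11 -0.82] M [ 0.011 -0.244  0.007] w 0.0098 j [ 0.604 -0.008 -0.382  1.84  -0.003  1.31   1.634]
shift [-0.0018 -0.0139  0.0076] turn [-0.0001 -0.0011 -0.038 ]
```

Request:
arm_command([
  [0,[0,-0.006,0],[0,0,0]],
  [0,[-0.001,-0.01,0],[0,0,-0.02]],
  [0,[-0.001,-0.012,0.002],[0,0,-0.02]],
  [0,[-0.001,-0.012,0.006],[0,0,-0.02]],
  [0,[-0.001,-0.012,0.012],[0,0,-0.02]],
  [0,[-0.001,-0.012,0.02],[0,0,-0.02]],
  [0,[-0.001,-0.012,0.028],[0,0,-0.02]],
  [0,[-0.001,-0.012,0.032],[0,0,-0.02]],
  [0,[-0.001,-0.012,0.032],[0,0,-0.02]],
  [0,[-0.001,-0.012,0.032],[0,0,-0.02]],
])

```text
time: 28.38
ee_pos: [0.4409, -0.1537, 0.266]
eef_rot: [0.072, 0.997, 0.0, -0.0]
ft_force: [-0.5, 0.1, 0.2]
width: 0.0097
```

Run:
```python
from h import *
st(); plan([.4404,-.1578,.235],3.0)
c=snap('scene','pics/s10.png')
p=cv2.imread('pics/s10.png')
cv2.imwrite('pics/z10.png',cv2.resize(p[190:330,320:460],None,fx=4,fy=4,interpolation=cv2.INTER_CUBIC))
```

```text
t 28.38 p [ 0.4409 -0.1537  0.266 ] yaw 2.9975 z [-4.e-04  2.e-04 -1.e+00] F [-0.48  0.1   0.2 ] M [ 0.115 -0.135  0.016] w 0.0097 j [ 0.611  0.022 -0.375  1.88   0.008  1.242  1.66 ]
shift [-0.0001 -0.0041  0.031 ] turn [ 0.0001 -0.0005 -0.0025]
```

View pics/z10.png

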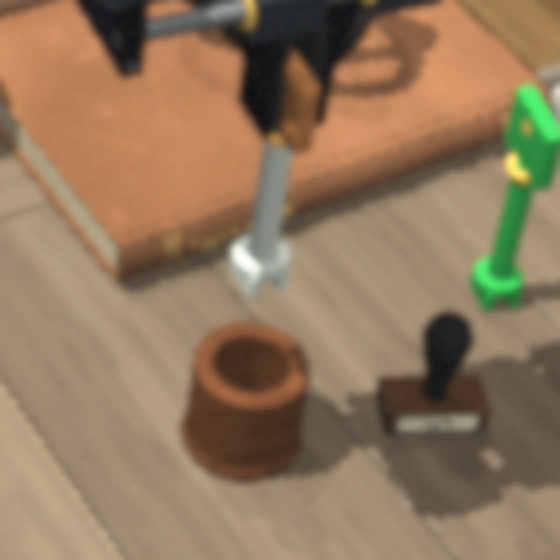

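Request:
arm_command([
  [0,[0,-0.002,0.003],[0,0,0]],
  [0,[0,-0.004,0.008],[0,0,0]],
  [0,[0,-0.004,0.015],[0,0,0]],
  [0,[0,-0.004,0.022],[0,0,0]],
  [0,[0,-0.004,0.029],[0,0,0]],
  [0,[0,-0.004,0.036],[0,0,0]],
  [0,[0,-0.004,0.041],[0,0,0]],
  [0,[0,-0.004,0.042],[0,0,0]],
  [0,[0,-0.004,0.042],[0,0,0]],
  [0,[0,-0.004,0.042],[0,0,0]],
])

```text
time: 29.27
ee_pos: [0.4405, -0.1579, 0.2245]
eef_rot: [0.072, 0.997, -0.0, 0.0]
ft_force: [-0.9, -0.1, -0.9]
width: 0.0097
```

Run:
```python
from h import *
st(); plan([.4404,-.1578,.1683],3.0)
c=snap('scene','pics/s11.png')
p=cv2.imread('pics/s11.png')
cv2.imwrite('pics/z11.png',cv2.resize(p[230:320,340:420],None,fx=6,fy=6,interpolation=cv2.INTER_CUBIC))
```

```text
t 29.27 p [ 0.4405 -0.1579  0.2245] yaw 2.9973 z [ 3.e-04 -1.e-04 -1.e+00] F [-0.86 -0.13 -0.86] M [ 0.096 -0.232  0.037] w 0.0097 j [ 0.611  0.061 -0.374  1.932  0.024  1.153  1.654]
shift [0.0002 0.     0.0562] turn [-0.      0.0003 -0.0027]
```

View pics/z11.png

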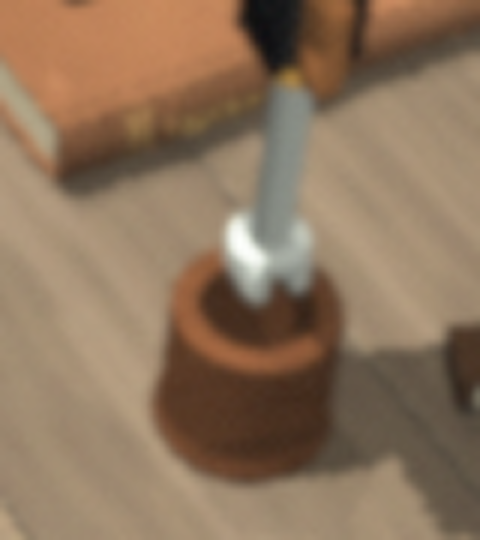

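Request:
arm_command([
  [0,[0,0,0.005],[0,0,0]],
  [0,[0,0,0.012],[0,0,0]],
  [0,[0,0,0.019],[0,0,0]],
  [0,[0,0,0.026],[0,0,0]],
  [0,[0,0,0.033],[0,0,0]],
  [0,[0,0,0.039],[0,0,0]],
  [0,[0,0,0.045],[0,0,0]],
  [0,[0,0,0.05],[0,0,0]],
  [0,[0,0,0.054],[0,0,0]],
  [0,[0,0,0.055],[0,0,0]],
])

```text
time: 30.15
ee_pos: [0.4401, -0.1578, 0.1685]
eef_rot: [0.072, 0.997, 0.0, -0.0]
ft_force: [-0.6, 0.7, -1.2]
width: 0.0096
```

Run:
```python
from h import *
avg(3)
```

```text
t 30.25 p [ 0.4404 -0.1579  0.1692] yaw 2.9973 F [-0.49  0.35 -1.11] M [ 0.1   -0.136 -0.001] sd [0.009 0.025 0.01 ] w 0.0103
```

Request:
arm_command([
  [0,[0,0,0.0004],[0,0,0]],
  [0,[0,0,0.0008],[0,0,0]],
  [0,[0,0,0.0012],[0,0,0]],
  [0,[0,0,0.0015],[0,0,0]],
  [0,[0,0,0.0015],[0,0,0]],
  [0,[0,0,0.0015],[0,0,0]],
  [0,[0,0,0.0015],[0,0,0]],
  [0,[0,0,0.0015],[0,0,0]],
  [0,[0,0,0.0015],[0,0,0]],
  [0,[0,0,0.0015],[0,0,0]],
])

```text
time: 31.08
ee_pos: [0.4404, -0.1579, 0.1678]
eef_rot: [0.072, 0.997, -0.0, 0.0]
ft_force: [-0.4, -0.3, -0.0]
width: 0.01
```

Run:
```python
from h import *
avg(3)
```

```text
t 31.18 p [ 0.4404 -0.1579  0.1678] yaw 2.9973 F [-0.42  0.11 -0.56] M [ 0.073 -0.146  0.011] sd [0.007 0.039 0.017] w 0.0099
```

Request:
arm_command([
  [0,[0,0,0.0003],[0,0,0]],
  [0,[0,0,0.0006],[0,0,0]],
  [0,[0,0,0.0006],[0,0,0]],
  [20,[0,0,0.0006],[0,0,0]],
  [30,[0,0,0.0006],[0,0,0]],
  [40,[0,0,0.0006],[0,0,0]],
  [50,[0,0,0.0006],[0,0,0]],
  [60,[0,0,0.0006],[0,0,0]],
  [60,[0,0,0.0006],[0,0,0]],
  [60,[0,0,0.0006],[0,0,0]],
])

```text
time: 32.02
ee_pos: [0.4404, -0.1579, 0.1672]
eef_rot: [0.072, 0.997, -0.0, 0.0]
ft_force: [-0.8, -0.1, 0.1]
width: 0.0475
```

Run:
```python
from h import *
avg(3)
c=snap('scene','pics/s12.png')
p=cv2.imread('pics/s12.png')
cv2.imwrite('pics/z12.png',cv2.resize(p[190:330,320:460],None,fx=4,fy=4,interpolation=cv2.INTER_CUBIC))
```

```text
t 32.12 p [ 0.4404 -0.1579  0.1672] yaw 2.9973 F [-0.    0.12  0.05] M [ 0.068 -0.13   0.016] sd [0.006 0.018 0.014] w 0.0505
```

View pics/z12.png

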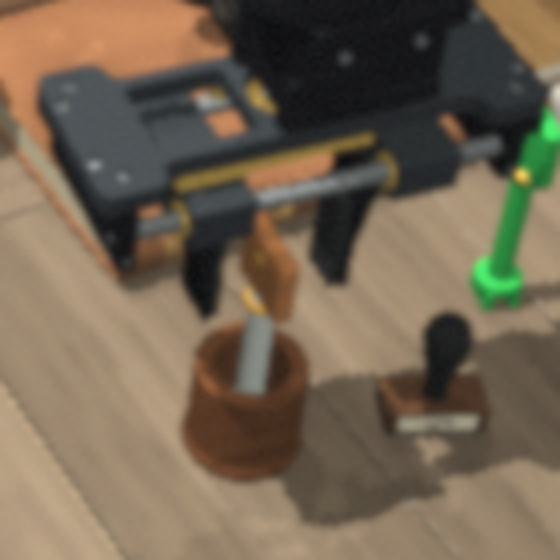

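Released: the key stands free in the holder with its handle between the open fingers. I'll retreat upward.

Request:
arm_command([
  [70,[0,0,-0.004],[0,0,0]],
  [70,[0,0,-0.012],[0,0,0]],
  [70,[0,0,-0.022],[0,0,0]],
  [70,[0,0,-0.034],[0,0,0]],
  [70,[0,0,-0.05],[0,0,0]],
  [70,[0,0,-0.07],[0,0,0]],
  [70,[0,0,-0.09],[0,0,0]],
  [70,[0,0,-0.11],[0,0,0]],
  [70,[0,0,-0.125],[0,0,0]],
  [70,[0,0,-0.13],[0,0,0]],
])

```text
time: 33.0
ee_pos: [0.4412, -0.158, 0.3007]
eef_rot: [0.072, 0.997, -0.001, 0.002]
ft_force: [0.1, -0.2, 1.0]
width: 0.0606
```

Request:
arm_command([
  [70,[-0.02,0,0],[0,0,0]],
  [70,[-0.02,0.03,0],[0,0,0]],
  [70,[-0.02,0.06,0],[0,0,0]],
  [70,[-0.02,0.09,0],[0,0,0]],
  [70,[-0.02,0.12,0],[0,0,0]],
  [70,[-0.02,0.15,0],[0,0,0]],
  [70,[-0.02,0.17,0],[0,0,0]],
  [70,[-0.02,0.18,0],[0,0,0]],
  [70,[-0.02,0.18,0],[0,0,0]],
  [70,[-0.02,0.18,0],[0,0,0]],
])

```text
time: 33.83
ee_pos: [0.486, 0.0166, 0.2971]
eef_rot: [0.072, 0.997, -0.0, -0.0]
ft_force: [-0.1, -1.8, -0.0]
width: 0.0608
```

Run:
```python
from h import *
st()
c=snap('scene','pics/s13.png'); t=snap('top','pics/t13.png')
p=cv2.imread('pics/s13.png'); q=cv2.imread('pics/t13.png')
cv2.imwrite('pics/z13.png',np.hstack([cv2.resize(p[190:330,345:445],None,fx=4,fy=4,interpolation=cv2.INTER_CUBIC),cv2.resize(q[240:380,345:445],None,fx=4,fy=4,interpolation=cv2.INTER_CUBIC)]))
o=shank(c,range(262,284),384,-.15,270,8); print(o[::2].round(1))
for z in(.05,.127): print(proj(t,[.4405,-.158,z]),proj(c,[.4405,-.158,z]))
```

```text
t 33.83 p [0.486  0.0166 0.2971] yaw 2.9973 z [-3.e-04 -5.e-04 -1.e+00] F [-0.1  -1.85 -0.05] M [ 0.011 -0.126  0.041] w 0.0608 j [ 0.409  0.056 -0.551  1.783  0.031  1.311  1.277]
[[262.  383.6 387.6 385.6]
 [264.  383.4 388.3 385.9]
 [270.  380.4 387.7 384.1]
 [272.  380.2 388.  384.1]
 [274.  379.5 388.  383.8]
 [276.  379.3 388.2 383.8]
 [278.  379.1 388.1 383.6]
 [280.  378.8 387.7 383.3]
 [282.  378.5 387.5 383. ]]
[[377.33046475 309.12466618]] [[381.58074685 279.21124461]]
[[382.57269887 306.32158275]] [[386.27863781 248.22434267]]
```

View pics/z13.png

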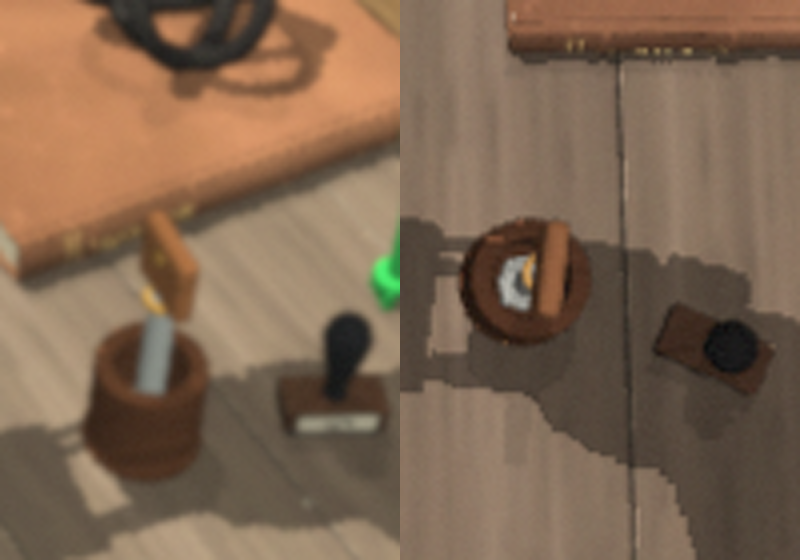

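View pics/t13.png

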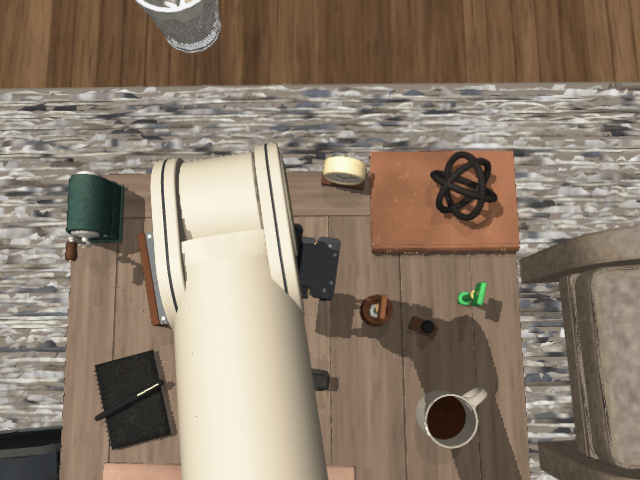

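The key stands upright with its handle top at px (383,307), against (382.6,306.3) expected, and the stamp hasn't moved. I'll move the arm off the amplifier to check the trimmer from above.

Request:
arm_command([
  [70,[0,-0.03,0],[0,0,0]],
  [70,[0,-0.07,0],[0,0,0]],
  [70,[0,-0.11,0],[0,0,0]],
  [70,[0,-0.15,0],[0,0,0]],
  [70,[0,-0.19,0],[0,0,0]],
  [70,[0,-0.23,0],[0,0,0]],
  [70,[0,-0.27,0],[0,0,0]],
  [70,[0,-0.31,0],[0,0,0]],
  [70,[0,-0.34,0],[0,0,0]],
  [70,[0,-0.36,0],[0,0,0]],
])

```text
time: 34.77
ee_pos: [0.4314, -0.3441, 0.2969]
eef_rot: [0.075, 0.997, -0.001, -0.0]
ft_force: [0.9, -0.1, -0.2]
width: 0.0611
```

Run:
```python
from h import *
st()
t=snap('top','pics/t14.png'); q=cv2.imread('pics/t14.png'); a=cv2.imread('pics/top0.png')
z=lambda q:cv2.resize(q[205:335,130:280],(375,325),interpolation=cv2.INTER_CUBIC)
y=lambda q:cv2.resize(q[272:302,166:200],(375,331),interpolation=cv2.INTER_CUBIC)[:250]
cv2.imwrite('pics/z14.png',np.vstack([np.hstack([z(a),z(q)]),np.hstack([y(a),y(q)])]))
```

```text
t 34.77 p [ 0.4314 -0.3441  0.2969] yaw 2.9911 z [-0.0011 -0.0011 -1.    ] F [ 0.91 -0.05 -0.17] M [ 0.092 -0.152 -0.041] w 0.0611 j [ 0.782  0.18  -0.218  1.642  0.041  1.325  1.978]
```

View pics/z14.png

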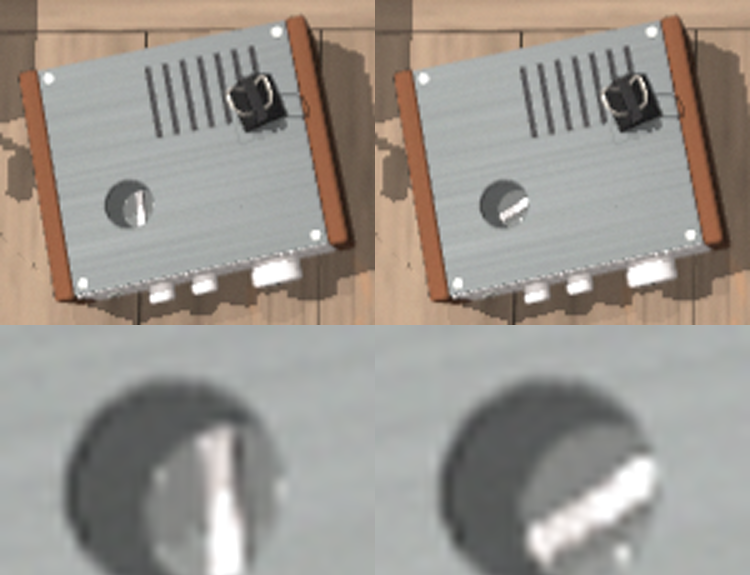

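Run:
```python
from h import *
for f in('top0','t14'):
    c=dict(np.load(f'pics/{f}.npz')); g=cv2.cvtColor(c['pixels'],cv2.COLOR_RGB2GRAY).astype(float)
    for th in(175,190,205):
        m=np.zeros_like(g); 
        vv,uu=np.mgrid[276:298,171:192]
        k=(g[276:298,171:192]>th)&((uu-181.4)**2+(vv-286.8)**2<9.6**2)
        if f=='t14': k&=~((uu>186)&(vv>290))
        w=np.clip(g[276:298,171:192][k]-150,0,None)
        P=onz(c,np.c_[uu[k],vv[k]].astype(float),.038)[:,:2]
        ce=np.average(P,axis=0,weights=w); C=np.cov((P-ce).T,aweights=w); ev,V=np.linalg.eigh(C); d=V[:,1]; d=d*np.sign(d[0])
        print(f,th,k.sum(),'centre',ce.round(4),'yaw',np.arctan2(d[1],d[0]).round(3),'len',np.ptp((P-ce)@V[:,1]).round(4),'wid',np.ptp((P-ce)@V[:,0]).round(4))
c=dict(np.load('pics/t14.npz'));g=cv2.cvtColor(c['pixels'],cv2.COLOR_RGB2GRAY);print(g[279:299,176:194])
```

```text
top0 175 36 centre [0.479  0.1725] yaw 0.098 len 0.023 wid 0.0044
top0 190 35 centre [0.4789 0.1725] yaw 0.09 len 0.023 wid 0.0044
top0 205 29 centre [0.4784 0.1724] yaw 0.091 len 0.0195 wid 0.0039
t14 175 41 centre [0.4812 0.1728] yaw -0.982 len 0.0218 wid 0.0054
t14 190 37 centre [0.4814 0.1727] yaw -0.993 len 0.0218 wid 0.0055
t14 205 35 centre [0.4816 0.1725] yaw -1.001 len 0.0209 wid 0.0056
[[ 90  87  82  88  90  87  88  89  90  88  93 104 138 172 182 180 181 179]
 [ 85  86  89  90  88  91  89  91  89  90  91  93 102 138 177 177 178 176]
 [ 89  89  89  89  91  90  88  95 107 117 127 124 125 125 164 174 174 175]
 [ 90  89  90  93  89  92 105 127 126 131 134 134 134 133 148 175 176 175]
 [ 91  89  89  89  90 107 128 135 135 134 135 135 133 131 133 168 176 177]
 [ 89  91  90  90 100 129 133 133 135 134 133 135 145 227 254 197 178 176]
 [ 89  87  87  90 116 134 136 133 135 134 133 163 255 255 255 209 180 180]
 [ 86  90  91  98 132 135 135 133 133 137 167 223 255 255 255 179 181 181]
 [ 90  88  92 116 134 135 134 133 140 216 255 255 255 249 224 158 179 180]
 [ 87  88  90 122 133 134 138 181 222 240 255 255 234 167 130 163 179 179]
 [ 88  88  89 114 134 155 225 228 236 241 245 228 139 136 140 169 178 177]
 [ 87  89  89 105 223 222 237 237 244 181 155 135 137 151 155 177 178 175]
 [ 90  90  91 120 241 235 237 198 185 134 135 135 138 152 165 177 175 174]
 [ 93  90  89 104 196 240 164 142 132 132 135 161 228 157 174 175 176 176]
 [ 91  91  88  90 106 183 126 134 137 147 150 158 199 169 174 173 175 176]
 [ 99  90  87  84  87 124 136 136 150 154 147 157 172 176 177 175 176 176]
 [146 121  99  92  89  97 100 144 148 155 163 171 175 175 176 176 177 176]
 [169 163 149 148 138 139 137 154 168 171 174 177 176 175 176 177 177 178]
 [174 177 171 174 171 169 170 173 175 178 178 177 177 178 179 180 178 179]
 [175 176 176 175 178 176 178 178 180 179 180 179 182 181 180 181 179 178]]
```

The bar yaw went from about +0.09 to about −0.99, a turn of about 1.085 rad against the stop at 1.1. That agrees with the felt moment rise. The clip and stamp haven't moved and the arm is clear, so I'll hand in.

Run:
```python
from h import *
p=camera('scene'); st(); print(close_job())
```

```text
t 34.87 p [ 0.4313 -0.3441  0.2966] yaw 2.9891 z [-1.5e-03 -9.0e-04 -1.0e+00] F [-0.42  0.85 -0.24] M [ 0.081 -0.136 -0.02 ] w 0.061 j [ 0.782  0.18  -0.218  1.642  0.041  1.324  1.976]
the job is handed in; nothing more can be done
None
```

The trimmer is turned clockwise to its stop, and the key is back upright in its holder. I handed the job in at 34.9 s of the 70 s allowed; it gives no verdict.

**What I did**
- **Grasp:** The first grip caught the collar and closed at 15 mm. I reopened, rose 7 mm and regripped on the handle at 10 mm.
- **Fork on the bar:** I lowered the key through the guard opening. The first contact came with the foot about 41 mm down and 2.7 N on the tool, which is the disc, so the fork was over the bar at the first try.
- **Turning:** I turned slowly and re-centred the key whenever side force built up, which reached about 2.5 N at most. The turning moment stayed near 0.08 N m, then rose from 0.106 to 0.156 N m over the last 0.05 rad. That matches the 1 N m per rad expected past the stop.
- **Return:** I backed off 0.15 rad until the moment was zero, drew the key out, and set it down in the bore before releasing it.

**Last checks**
- **Trimmer:** Seen from above, the bar turned about 1.085 rad (± about 0.05). This agrees with the felt stop at 1.1, but the image error alone would not exclude slightly less than the required 1.02.
- **Key:** It stands upright, with the handle top within about 1 px of where it should be.
- **Bystanders:** The stamp and the clip look unmoved in the pictures.
- **Arm:** It was clear of everything at hand-in.

**What disagreed:** The scene camera read about 1.5 px off from the robot and the top view. My first, hand-picked estimate of the holder centre was about 3 mm off, and I re-measured it on the empty bore before placing the key. The holder's outer diameter also measured 52 mm instead of 56 mm, while the bore measured 34 mm as stated.

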